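# Nest the steel pots and hold them pressed into the sprung V-stop

### The job

Nest the three steel pots where the big one stands on the clamping fixture: the middle pot into the big pot with the handle, the small pot into the middle one, each standing upright on the floor of the next. Then push the big pot back along the bed into the sprung orange V-stop until the stop's black pointer stands in the green band of its scale, and keep pressing steadily so that a colleague can fasten the strap round it: the program finishes while still holding the pot pressed there. Do not ram the stop to the end of its travel, and leave the cups, the timer and the green box where they are.

Things in the scene. Friction and masses are not known exactly. Their poses are not given: they have to be found in the camera images.
- fixture: Clamping fixture, fixed to the desk: aluminium bed plate 225 x 130 x 8 mm with a sprung orange V-stop and a grey spring housing at its far (+x) end. Origin on the desk under the bed, which runs from x = -100 to +125 mm; its x axis is the pressing direction, z up. Bed top 8 mm above the origin. The housing takes x = 79 to 123 mm, 76 mm wide, top at 56 mm; on it lies the white scale with a green band, then a red one.
- vstop (a joint): Travel of the sprung V-stop along the fixture's +x, m: 0 at rest, end of travel 0.022. The spring has no preload and pushes back with 0.8 N per mm of travel. The black pointer stands in the green band from 0.007 to 0.016 (5.6 to 12.8 N; middle 0.0115, 9.2 N).
- stop_apex (a point): Bottom of the V on the face of the sprung stop, 32 mm above the desk; moves with the stop. The two faces lean 25 degrees forward to either side and are 48 mm wide each and 43 mm tall (10 to 53 mm above the desk). The big pot centred in the V touches both faces when its axis is 42 mm from this point.
- pot_large: Big steel pot, open on top, stands on the fixture's bed: outer diameter 76 mm, wall 4 mm (bore 68 mm), height 46 mm, floor 4 mm thick, 0.16 kg. Origin at the centre of its underside, z up; a straight black handle sticks out along its -x, away from the stop.
- handle (a point): Point to grip on the big pot's handle: 70 mm from the pot's axis along the pot's -x, 33 mm above its underside. The handle is a bar 12 mm wide, 14 mm tall, 52 mm long (from 36 to 88 mm from the axis), lying along the pot's x.
- pot_medium: Middle steel pot, open on top, no handle: outer diameter 58 mm, wall 4 mm (bore 50 mm), height 72 mm, floor 4 mm thick, 0.11 kg. Origin at the centre of its underside, z up. Nested, it stands 30 mm proud of the big pot's rim.
- pot_small: Small steel pot, open on top, no handle: outer diameter 40 mm, height 100 mm, wall and floor 4 mm, 0.08 kg. Origin at the centre of its underside, z up. Nested, it stands 32 mm proud of the middle pot's rim.
- specimen_cup: Specimen cup with a red lid, 49 mm diameter, 60 mm tall; origin at the centre of its underside. A bystander.
- white_cup: Specimen cup with a yellow lid, 49 mm diameter, 60 mm tall; origin at the centre of its underside. A bystander.
- bench_timer: White bench timer, 62 x 62 x 19 mm; origin at the centre of its underside. A bystander.
- green_box: Green slide box, closed, 92 x 101 x 31 mm; origin at the centre of its underside. A bystander.

How it is judged:
By the outcome, as a careful person would: the job done as asked, in the order asked, and still so for the second after the job is handed in, while the arm keeps its last pose, push and grip.
It also fails if it takes over 72 s, if anything falls off the work surface, if the arm or the gripper's body presses on something with over 40 N, if the wrist force passes 120 N, or if a joint passes its speed limit or range.

### The arm

A 6-joint arm with a two-finger parallel gripper is mounted at the origin on a cart in front of the work surface, level with it; the furniture and walls round the work are solid. World frame = base frame: x ahead of the robot, y to its left, z up, the work surface at z = 0. Lengths are in m, angles in rad, forces in N, time in s.
With the tool pointing down it reaches from about 0.375 to 0.825 m from the base axis. Payload 5.5 kg.
Tool frame: the origin (TCP) lies at the very end of the fingers, on their centre line; the grasp point (between the pads) lies 19 mm behind it; z points along the fingers, y is the direction in which the jaws open and shut (so a half turn about z gives the same grasp; the last joint's range is limited). The gripper opens to 85 mm and grips with 20 to 120 N. Pads are 22 mm wide; open, the fingers measure 114 mm over their backs; the gripper's body (76 mm by 85 mm) begins 54 mm behind the grasp point. The pads swing forward as they close: fully open they stand 13 mm farther back than shut.
Start: joints at [1.129, 0.314, -0.047, 1.21, 0, 1.571], TCP at [0.257, 0.542, 0.231] pointing down, gripper open.
Joint ranges: [-2.67, 2.67], [-0.69, 1.73], [-1.03, 1.25], [-2.08, 2.16], [-1.42, 1.45], [-3.14, 3.14]. Speed limits (rad/s): [2.39, 2.39, 3.01, 3.14, 3.14, 3.14].

### API

Orientations are given as [roll, pitch, yaw] about the fixed x, y, z axes, in that order (R = Rz(yaw) Ry(pitch) Rx(roll)).
In Python, from workcell import manip gives the robot as it stands.
- The arm moves only by the shell command python3 -m crank 'ROWS'. ROWS is JSON, a list of rows, each an object of numbers: "dx", "dy", "dz": the shift along the tool's x, y, z in m; "wx", "wy", "wz": the turn, a rotation vector about the tool's x, y, z in rad; "hand": the opening, from 0 (shut) to 1 (fully open). A call has 1 to 10 rows; each row shifts and turns the commanded pose from where the row before left it, along the tool's axes as they then stand; what a row does not reach is not made up. A row lasts 1/12 s, in which the tool goes at most 41.7 mm and 7.16 degrees, less where a joint would pass 70% of its speed; a pose out of reach is approached as far as the arm can. A call is refused whole if a number of a shift passes 0.0417 or a number of a turn 0.125, either way. A call with a gripper value outside its range is refused whole. The fingers move at their own pace and stop on an object; the grip force is fixed at half the most. Time passes only in rows, so rows that do not move let the fingers close. It gives the time, the measured TCP pose, the force and the opening at its end, in the units of the state.
- manip.get_obs(): the state, without advancing time (a new reading comes with each control period).
- manip.snapshot(name): name is "scene" or "top" or "wrist"; returns the picture (480x640x3 uint8, blue, green, red); there is no depth.
- manip.get_calibration(name): a dict with "fx", "fy", "cx", "cy" (pixels), "origin" and "orientation" of the camera in the world. Camera axes: x right, y down, z forward; pixel columns grow to the right and rows downward; lengths in m; the calibration is good to about 2 mm. A picture is of the moment at which its call begins: read the wrist's pose just before it. get_calibration takes no time and is no camera call; for the wrist camera it gives the pose at the moment of the call.
- manip.sign_off(): hands the job in, once; it reports no verdict.
The state is a dict: "time_s": time; "q": joint angles; "qd": joint speeds; "tau": joint torques, N m; "position": TCP position; "tcp_rot": TCP orientation; "contact_force": force on the tool from outside, world axes, zero at the start; "torque": the same for the moment, N m; "opening": finger opening in m.
Only numpy, scipy, OpenCV 4.12 (cv2) and the standard library are available. Lean on these libraries where they do the work, as an engineer would, in place of code of your own. Each camera call takes 0.05 s, during which the arm holds its last target.

## Working session

There is one attempt and no reset: what is moved stays moved. The work goes in short steps, Python scripts to look and compute and a shell command to move; the robot and the scene stay as the last step left them, time stands still between calls to the robot, and variables do not carry over. Pictures are saved under pics/ and viewed, and the job is handed in when it is done.

```bash
mkdir -p pics; ls; python3 - <<'E'
from workcell import manip
import cv2
print(manip.get_obs())
for n in ("scene","top"):
    cv2.imwrite(f"pics/{n}0.png",manip.snapshot(n)); print(n,manip.get_calibration(n))
print(manip.get_calibration("wrist"))
E
```

```text
pics
{'time_s': 0.0, 'q': array([ 1.12900224e+00,  3.14208918e-01, -4.80664211e-02,  1.21017893e+00,
       -3.66511463e-06,  1.57077220e+00]), 'qd': array([-0.00017085,  0.00011761,  0.00018885, -0.00086548,  0.00041507,
       -0.00021364]), 'tau': array([ 3.27925416e-03, -5.39590323e+01,  3.39748657e+01,  1.94157287e-02,
        4.27413652e-04, -2.11637104e-05]), 'position': array([0.25629803, 0.54188313, 0.23045035]), 'tcp_rot': array([-3.13993471e+00,  3.62510197e-06,  2.69982270e+00]), 'contact_force': array([ 0.29839574,  0.77203074, -0.12975695]), 'torque': array([0.0517351 , 0.00637283, 0.03432867]), 'opening': 0.08539016838435297}
scene {'fx': 533.9140756112007, 'fy': 533.9140756112007, 'cx': 316.3720403408393, 'cy': 233.295835336444, 'origin': array([-0.03013999, -1.00317193,  0.84809777]), 'orientation': array([-2.19675496e+00,  8.30379942e-04, -5.21380025e-01])}
top {'fx': 537.5804969797339, 'fy': 537.5804969797339, 'cx': 318.9208475811889, 'cy': 236.55125794419232, 'origin': array([ 0.32507366, -0.07142781,  1.22100713]), 'orientation': array([-3.00251116, -0.0041911 , -1.59868867])}
{'fx': 429.3667567288194, 'fy': 429.3667567288194, 'cx': 320.151067245375, 'cy': 244.76145183002868, 'origin': array([0.19694999, 0.57062914, 0.37329587]), 'orientation': array([2.87655547e+00, 1.12001913e-03, 1.12792323e+00])}
```

View pics/scene0.png

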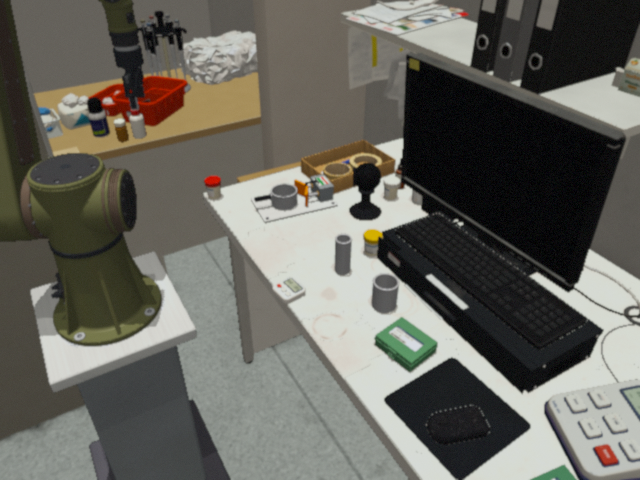

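View pics/top0.png

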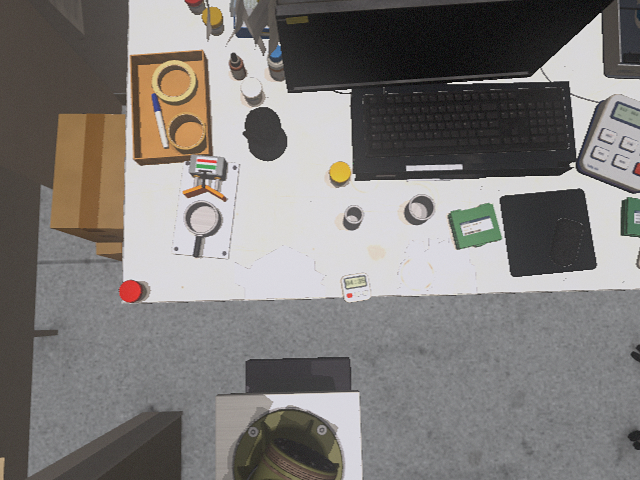

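The top view shows the big pot at about (203,218), the V-stop at (206,190), the small pot at (353,215), the middle pot at (420,208), the red cup at (131,291), the yellow cup at (340,173) and the timer at (356,288). Next I measure them.

```bash
cat > h.py <<'E'
import numpy as np, cv2
from scipy.spatial.transform import Rotation as R
from workcell import manip
def cal(n): return manip.get_calibration(n)
def ray(c,u,v,z):
    d=R.from_euler('xyz',c['orientation']).as_matrix()@np.array([(u-c['cx'])/c['fx'],(v-c['cy'])/c['fy'],1])
    o=np.array(c['origin']); return o+d*(z-o[2])/d[2]
def proj(c,p):
    q=R.from_euler('xyz',c['orientation']).as_matrix().T@(np.array(p)-c['origin'])
    return np.array([c['fx']*q[0]/q[2]+c['cx'],c['fy']*q[1]/q[2]+c['cy']])
E
python3 - <<'E'
from h import *
c=cal('top')
for n,u,v,z in [('big',203,218,.054),('small',353,214,.1),('mid',420,208,.072),('handle',197,250,.04),('yellow',340,173,.06),('timer',356,288,.019),('red',131,291,.06),('bedfar',208,166,.056)]:
    print(n,ray(c,u,v,z))
im=cv2.imread('pics/top0.png')
a=cv2.resize(im[145:265,165:255],None,fx=5,fy=5,interpolation=cv2.INTER_CUBIC)
b=cv2.resize(im[180:240,330:450],None,fx=5,fy=5,interpolation=cv2.INTER_CUBIC)
cv2.imwrite('pics/a.png',a);cv2.imwrite('pics/b.png',b)
E
```

```text
big [0.53641091 0.17298681 0.054     ]
small [ 0.52806132 -0.15402147  0.1       ]
mid [ 0.54242962 -0.30235909  0.072     ]
handle [0.46756862 0.18901183 0.04      ]
yellow [ 0.62838893 -0.13152672  0.06      ]
timer [ 0.37514619 -0.160531    0.019     ]
red [0.38041298 0.32581473 0.06      ]
bedfar [0.6533103  0.16167706 0.056     ]
```

View pics/a.png

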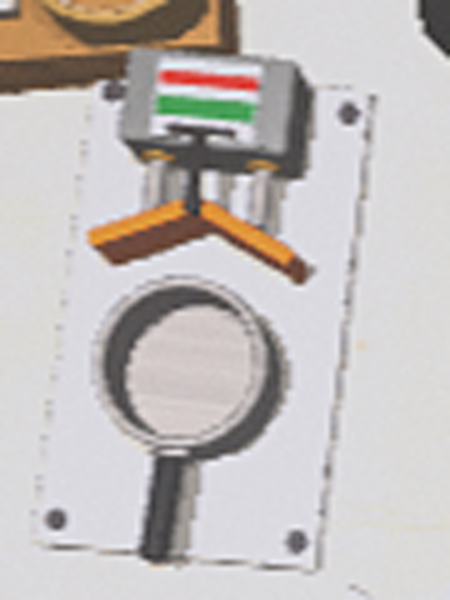

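View pics/b.png

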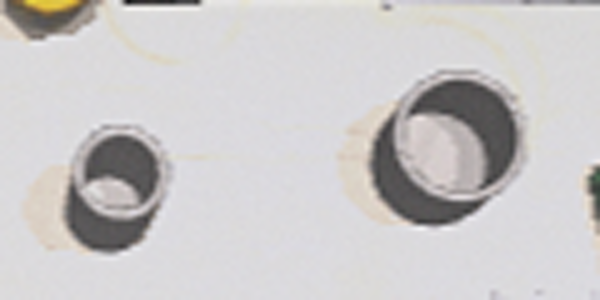

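```bash
python3 - <<'E'
from h import *
c=cal('top')
A=lambda x,y:(165+(x+.5)/5-.5,145+(y+.5)/5-.5)
B=lambda x,y:(330+(x+.5)/5-.5,180+(y+.5)/5-.5)
def rep(n,cx,cy,w,z):
    print(n,ray(c,*cx,z)[:2])
def rim(n,f,x0,x1,y0,y1,z):
    ctr=ray(c,*f((x0+x1)/2,(y0+y1)/2),z)
    d1=np.linalg.norm(ray(c,*f(x0,(y0+y1)/2),z)-ray(c,*f(x1,(y0+y1)/2),z))
    d2=np.linalg.norm(ray(c,*f((x0+x1)/2,y0),z)-ray(c,*f((x0+x1)/2,y1),z))
    print(n,ctr[:2],'diam',d1,d2)
rim('big',A,92,275,278,452,.054)
rim('small',B,70,172,125,217,.1)
rim('mid',B,394,526,69,201,.072)
nr=ray(c,*A(318,570),.008);fr=ray(c,*A(375,97),.008);nl=ray(c,*A(38,543),.008)
print(nr,fr,nl,'len',np.linalg.norm(fr-nr),'w',np.linalg.norm(nl-nr))
d=fr-nr;print('yaw side',np.arctan2(d[1],d[0]));e=nl-nr;print('yaw near',np.arctan2(-e[0],e[1]))
h0=ray(c,*A(155,555),.046+.002);h1=ray(c,*A(173,452),.05);d=h1-h0;print('handle end',h0,'yaw',np.arctan2(d[1],d[0]))
x=(fr-nr)/np.linalg.norm(fr-nr);o=(nr+nl)/2+x*.1;print('fixture origin',o)
ap=ray(c,*A(195,212),.053);print('apex',ap,(ap-o)@x)
E
```

```text
big [0.53740603 0.17672525] diam 0.08047731894595388 0.07775580134467741
small [ 0.52844548 -0.15573212] diam 0.04323518954359384 0.03960215568114867
mid [ 0.54543237 -0.30601111] diam 0.05751926450535229 0.058510940017706466
[0.44989613 0.1254618  0.008     ] [0.66965188 0.09803678 0.008     ] [0.46566862 0.25216546 0.008     ] len 0.22146042286920928 w 0.1276815930203643
yaw side -0.12415580022244793
yaw near -0.12384623723186038
handle end [0.45433937 0.1902667  0.048     ] yaw -0.17933861294419973
fixture origin [0.55701263 0.17642992 0.008     ]
apex [0.60643102 0.17200302 0.053     ] 0.04958620050274281
```

Measured sizes agree with those given to about 2–4 mm: pot diameters 78/58/41, bed 221x128. First move: turn the tool to yaw π, so that its axes are dx=-X, dy=+Y, dz=-Z.

```bash
python3 -m crank '[{"wz":-0.11},{"wz":-0.11},{"wz":-0.11},{"wz":-0.112},{},{}]'; python3 -c "
from h import *
o=manip.get_obs();print(o['q'],o['tcp_rot'],o['position'])"
```

```text
[ 1.12900545e+00  3.14148666e-01 -4.79257652e-02  1.21019188e+00
  1.69069887e-05  1.57082118e+00] [-3.14012267e+00 -1.68704402e-05  2.69977690e+00] [0.25632194 0.5419541  0.23054813]schema error: expected keys dx, dy, dz, wx, wy, wz, hand
```

```bash
python3 -m crank '[{"dx":0,"dy":0,"dz":0,"wx":0,"wy":0,"wz":-0.11,"hand":1},{"dx":0,"dy":0,"dz":0,"wx":0,"wy":0,"wz":-0.11,"hand":1},{"dx":0,"dy":0,"dz":0,"wx":0,"wy":0,"wz":-0.11,"hand":1},{"dx":0,"dy":0,"dz":0,"wx":0,"wy":0,"wz":-0.112,"hand":1},{"dx":0,"dy":0,"dz":0,"wx":0,"wy":0,"wz":0,"hand":1}]'; python3 -c "
from h import *
o=manip.get_obs();print(o['q'],o['tcp_rot'],o['position'])"
```

```text
time_s: 0.52
position: [0.2564, 0.5421, 0.2308]
tcp_rot: [-3.141, -0.0, -3.139]
contact_force: [-1.0, 0.6, -0.5]
opening: 0.0853
[ 1.12898098e+00  3.13896937e-01 -4.76447488e-02  1.21018672e+00
  2.13913803e-05  1.12605883e+00] [-3.14076044e+00 -4.20311735e-04 -3.13867069e+00] [0.25640648 0.54210201 0.23082229]
```

```bash
python3 -m crank '[{"dx":-0.0125,"dy":-0.036,"dz":0,"wx":0,"wy":0,"wz":0,"hand":1},{"dx":-0.0125,"dy":-0.036,"dz":0,"wx":0,"wy":0,"wz":0,"hand":1},{"dx":-0.0125,"dy":-0.036,"dz":0,"wx":0,"wy":0,"wz":0,"hand":1},{"dx":-0.0125,"dy":-0.036,"dz":0,"wx":0,"wy":0,"wz":0,"hand":1},{"dx":-0.0125,"dy":-0.036,"dz":0,"wx":0,"wy":0,"wz":0,"hand":1},{"dx":-0.0125,"dy":-0.036,"dz":0,"wx":0,"wy":0,"wz":0,"hand":1},{"dx":-0.0125,"dy":-0.036,"dz":0,"wx":0,"wy":0,"wz":0,"hand":1},{"dx":-0.0125,"dy":-0.036,"dz":0,"wx":0,"wy":0,"wz":0,"hand":1},{"dx":-0.0125,"dy":-0.036,"dz":0,"wx":0,"wy":0,"wz":0,"hand":1},{"dx":0,"dy":0,"dz":0,"wx":0,"wy":0,"wz":0,"hand":1}]'; python3 -c "
from h import *
cv2.imwrite('pics/w1.png',manip.snapshot('wrist'));print(cal('wrist'))"
```

```text
time_s: 1.35
position: [0.3702, 0.213, 0.2312]
tcp_rot: [-3.139, 0.001, 3.132]
contact_force: [-0.8, 0.9, 0.1]
opening: 0.0855
{'fx': 429.3667567288194, 'fy': 429.3667567288194, 'cx': 320.151067245375, 'cy': 244.76145183002868, 'origin': array([0.30392188, 0.21632415, 0.37407836]), 'orientation': array([2.87626207e+00, 2.91222314e-05, 1.56090297e+00])}
```

View pics/w1.png

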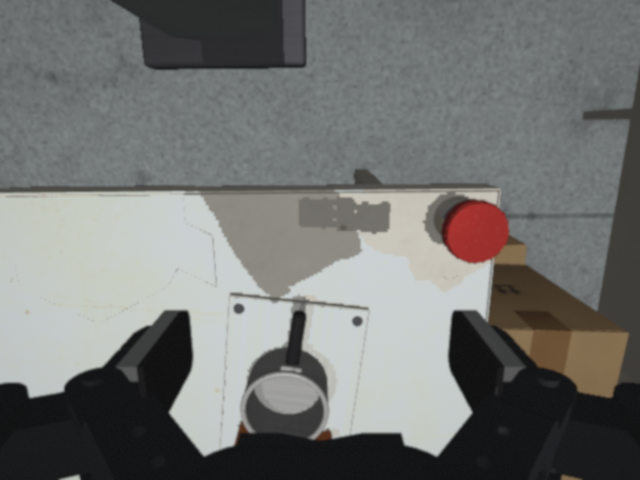

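The wrist view shows the big pot's rim centred near (286,410), with the handle running to (299,313).

```bash
python3 - <<'E'
from h import *
c=cal('wrist')
print('big',ray(c,285.5,411,.054), np.linalg.norm(ray(c,242,411,.054)-ray(c,329,411,.054)))
h0=ray(c,299.5,313,.048);h1=ray(c,292,366,.048);d=h1-h0;print(h0,h1,'yaw',np.arctan2(d[1],d[0]))
nr=ray(c,231,294,.008);nl=ray(c,368,309,.008);d=nl-nr;print('near corners',nr,nl,np.linalg.norm(d),np.arctan2(-d[0],d[1]))
E
python3 -m crank '[{"dx":-0.0125,"dy":-0.036,"dz":0,"wx":0,"wy":0,"wz":0,"hand":1},{"dx":-0.0125,"dy":-0.036,"dz":0,"wx":0,"wy":0,"wz":0,"hand":1},{"dx":-0.0125,"dy":-0.036,"dz":0,"wx":0,"wy":0,"wz":0,"hand":1},{"dx":-0.0125,"dy":-0.036,"dz":0,"wx":0,"wy":0,"wz":0,"hand":1},{"dx":-0.0125,"dy":-0.036,"dz":0,"wx":0,"wy":0,"wz":0,"hand":1},{"dx":-0.0125,"dy":-0.036,"dz":0,"wx":0,"wy":0,"wz":0,"hand":1},{"dx":-0.0125,"dy":-0.036,"dz":0,"wx":0,"wy":0,"wz":0,"hand":1},{"dx":-0.0125,"dy":-0.036,"dz":0,"wx":0,"wy":0,"wz":0,"hand":1},{"dx":0,"dy":-0.036,"dz":0,"wx":0,"wy":0,"wz":0,"hand":1},{"dx":0,"dy":0,"dz":0,"wx":0,"wy":0,"wz":0,"hand":1}]'
```

```text
big [0.53931523 0.1840691  0.054     ] 0.07511003410641369
[0.4505161  0.19787792 0.048     ] [0.49937209 0.19038422 0.048     ] yaw -0.15219713179004718
near corners [0.4491192  0.13357234 0.008     ] [0.46513306 0.25878749 0.008     ] 0.12623501139583532 -0.12720025200080295
time_s: 2.23
position: [0.47, -0.11, 0.231]
tcp_rot: [-3.139, 0.0, 3.135]
contact_force: [-0.6, 0.1, 0.3]
opening: 0.0854
```

```bash

python3 -m crank '[{"dx":-0.003,"dy":-0.0392,"dz":0,"wx":0,"wy":0,"wz":0,"hand":1},{"dx":-0.003,"dy":-0.0392,"dz":0,"wx":0,"wy":0,"wz":0,"hand":1},{"dx":-0.003,"dy":-0.0392,"dz":0,"wx":0,"wy":0,"wz":0,"hand":1},{"dx":-0.003,"dy":-0.0392,"dz":0,"wx":0,"wy":0,"wz":0,"hand":1},{"dx":-0.003,"dy":-0.0392,"dz":0,"wx":0,"wy":0,"wz":0,"hand":1},{"dx":0,"dy":0,"dz":0,"wx":0,"wy":0,"wz":0,"hand":1},{"dx":0,"dy":0,"dz":0,"wx":0,"wy":0,"wz":0,"hand":1},{"dx":0,"dy":0,"dz":0,"wx":0,"wy":0,"wz":0,"hand":1},{"dx":0,"dy":0,"dz":0,"wx":0,"wy":0,"wz":0,"hand":1}]'
python3 -c "
from h import *
c=cal('wrist');cv2.imwrite('pics/w2.png',manip.snapshot('wrist'));print(c,proj(c,[.5454,-.306,.072]))"
```

```text
time_s: 2.98
position: [0.4844, -0.2998, 0.2311]
tcp_rot: [3.141, -0.0, -3.14]
contact_force: [-0.3, 0.4, -0.7]
opening: 0.0854
{'fx': 429.3667567288194, 'fy': 429.3667567288194, 'cx': 320.151067245375, 'cy': 244.76145183002868, 'origin': array([ 0.41867981, -0.29984242,  0.37391998]), 'orientation': array([ 2.87680939e+00, -1.35395206e-03,  1.57092487e+00])} [311.44253679 302.03589213]
```

View pics/w2.png

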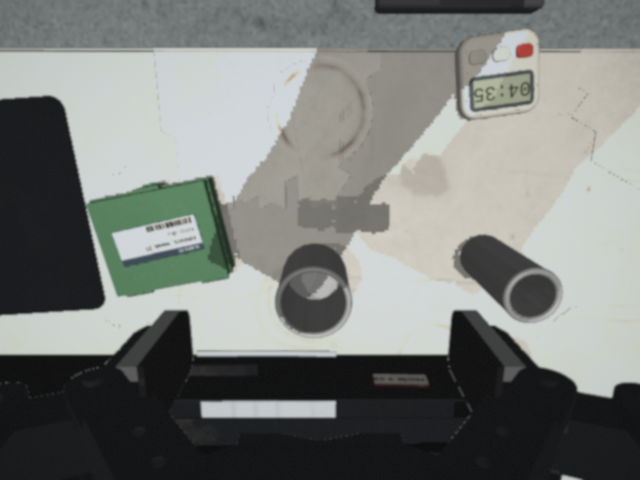

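Now static, the wrist view puts the middle rim at (313,302), against (311,302) predicted from the top view. The small rim is at (532,295).

```bash
python3 - <<'E'
from h import *
c=cal('wrist'); print(ray(c,313,302,.072),ray(c,532.5,294.5,.1), 'dia',np.linalg.norm(ray(c,275,302,.072)-ray(c,351,302,.072)),np.linalg.norm(ray(c,504,294.5,.1)-ray(c,561,294.5,.1)))
print(manip.get_obs()['position'])
E
```

```text
[ 0.54553078 -0.3048567   0.072     ] [ 0.528242   -0.15439014  0.1       ] dia 0.05748319476646299 0.03896924968251839
[ 0.48447794 -0.29982548  0.23131987]
```

```bash

python3 -m crank '[{"dx":-0.031,"dy":-0.0028,"dz":0.01,"wx":0,"wy":0,"wz":0,"hand":1},{"dx":-0.03,"dy":-0.0027,"dz":0.02,"wx":0,"wy":0,"wz":0,"hand":1},{"dx":0,"dy":0,"dz":0.035,"wx":0,"wy":0,"wz":0,"hand":1},{"dx":0,"dy":0,"dz":0.035,"wx":0,"wy":0,"wz":0,"hand":1},{"dx":0,"dy":0,"dz":0.025,"wx":0,"wy":0,"wz":0,"hand":1},{"dx":0,"dy":0,"dz":0.0,"wx":0,"wy":0,"wz":0,"hand":1},{"dx":0,"dy":0,"dz":0,"wx":0,"wy":0,"wz":0,"hand":1}]'
python3 -c "
from h import *
cv2.imwrite('pics/w3.png',manip.snapshot('wrist'))
im=manip.snapshot('top');cv2.imwrite('pics/t3.png',cv2.resize(im[150:270,300:480],None,fx=4,fy=4))"
```

```text
time_s: 3.62
position: [0.5444, -0.3052, 0.1056]
tcp_rot: [3.14, -0.003, -3.14]
contact_force: [-0.2, -0.3, 1.4]
opening: 0.0855
```

View pics/w3.png

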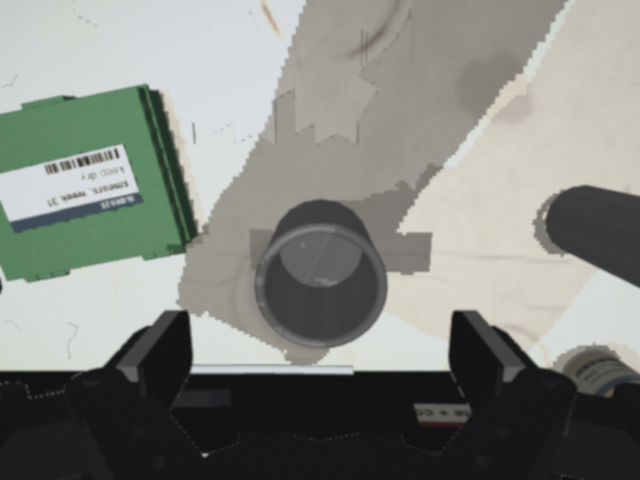

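View pics/t3.png

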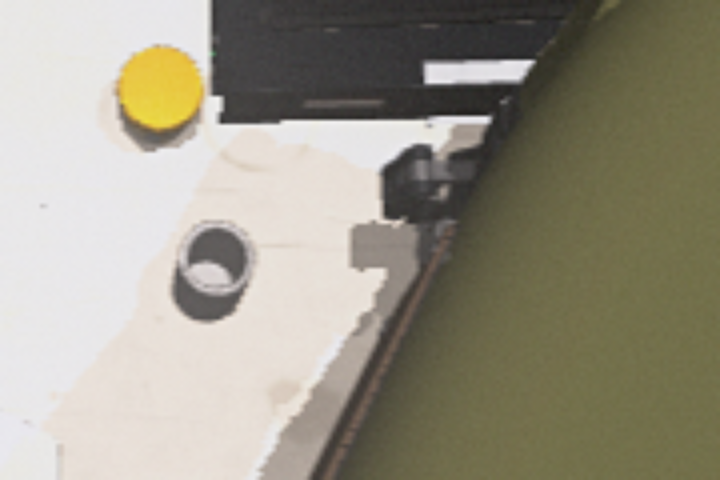

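The pot's rim is centred between the fingers at (321,286). Now descend, close and lift slightly.

```bash

python3 -m crank '[{"dx":-0.001,"dy":0,"dz":0.03,"wx":0,"wy":0,"wz":0,"hand":1},{"dx":0,"dy":0,"dz":0.029,"wx":0,"wy":0,"wz":0,"hand":1},{"dx":0,"dy":0,"dz":0,"wx":0,"wy":0,"wz":0,"hand":1},{"dx":0,"dy":0,"dz":0,"wx":0,"wy":0,"wz":0,"hand":1},{"dx":0,"dy":0,"dz":0,"wx":0,"wy":0,"wz":0,"hand":0},{"dx":0,"dy":0,"dz":0,"wx":0,"wy":0,"wz":0,"hand":0},{"dx":0,"dy":0,"dz":0,"wx":0,"wy":0,"wz":0,"hand":0},{"dx":0,"dy":0,"dz":0,"wx":0,"wy":0,"wz":0,"hand":0},{"dx":0,"dy":0,"dz":0,"wx":0,"wy":0,"wz":0,"hand":0},{"dx":0,"dy":0,"dz":0,"wx":0,"wy":0,"wz":0,"hand":0}]'

```

```text
time_s: 4.55
position: [0.5483, -0.3078, 0.0506]
tcp_rot: [-3.14, 0.005, -3.141]
contact_force: [-0.2, 1.6, 8.6]
opening: 0.0562
```

```bash

python3 -m crank '[{"dx":0,"dy":0,"dz":0,"wx":0,"wy":0,"wz":0,"hand":0},{"dx":0,"dy":0,"dz":0,"wx":0,"wy":0,"wz":0,"hand":0},{"dx":0,"dy":0,"dz":0,"wx":0,"wy":0,"wz":0,"hand":0}]'
python3 -c "
from h import *
c=cal('wrist');cv2.imwrite('pics/w4.png',manip.snapshot('wrist'));print(c);print(manip.get_obs())
"
```

```text
time_s: 4.8
position: [0.5483, -0.3078, 0.0506]
tcp_rot: [-3.14, 0.005, -3.141]
contact_force: [-1.0, 2.0, 9.3]
opening: 0.056
{'fx': 429.3667567288194, 'fy': 429.3667567288194, 'cx': 320.151067245375, 'cy': 244.76145183002868, 'origin': array([ 0.48184061, -0.30740457,  0.19308738]), 'orientation': array([2.87178924e+00, 1.21341481e-03, 1.57007639e+00])}
{'time_s': 4.85, 'q': array([-5.11870574e-01,  4.85245623e-01, -2.26555388e-01,  8.54208740e-01,
        7.27855620e-04, -5.12296553e-01]), 'qd': array([ 9.28986012e-04,  1.13115859e-03,  5.72241261e-04, -2.71688983e-05,
       -6.25453498e-04,  2.52938746e-04]), 'tau': array([-9.06729139e-01, -5.47560167e+01,  2.74777204e+01, -7.62684625e-01,
       -3.77517566e-01, -2.12205917e-02]), 'position': array([ 0.54832127, -0.30778003,  0.05058525]), 'tcp_rot': array([-3.13988077,  0.00452886, -3.14116106]), 'contact_force': array([-1.16562934,  1.69120968,  8.13671002]), 'torque': array([ 0.40558326,  0.19655875, -0.00271708]), 'opening': 0.056023985836533646}
```

View pics/w4.png

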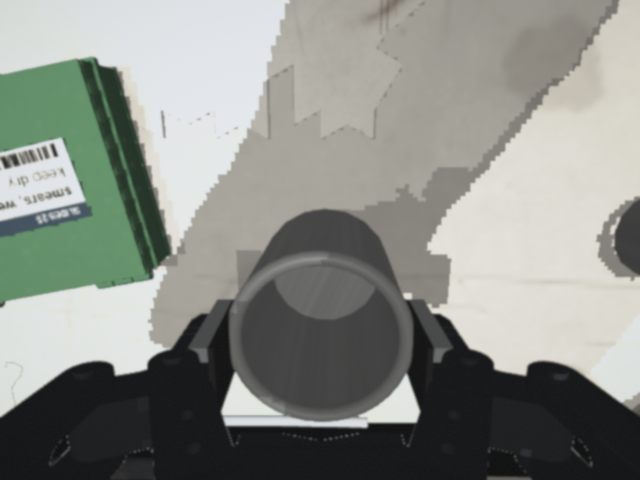

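```bash

python3 -m crank '[{"dx":0,"dy":0,"dz":-0.015,"wx":0,"wy":0,"wz":0,"hand":0},{"dx":0,"dy":0,"dz":-0.03,"wx":0,"wy":0,"wz":0,"hand":0},{"dx":0,"dy":0,"dz":-0.03,"wx":0,"wy":0,"wz":0,"hand":0},{"dx":0,"dy":0,"dz":-0.03,"wx":0,"wy":0,"wz":0,"hand":0},{"dx":0,"dy":0,"dz":-0.015,"wx":0,"wy":0,"wz":0,"hand":0},{"dx":0,"dy":0,"dz":0,"wx":0,"wy":0,"wz":0,"hand":0},{"dx":0,"dy":0,"dz":0,"wx":0,"wy":0,"wz":0,"hand":0},{"dx":0,"dy":0,"dz":0,"wx":0,"wy":0,"wz":0,"hand":0}]'
python3 -c "
from h import *
c=cal('wrist');cv2.imwrite('pics/w5.png',manip.snapshot('wrist'));cv2.imwrite('pics/s5.png',cv2.resize(manip.snapshot('scene')[150:350,250:500],None,fx=3,fy=3));print(c)
"
```

```text
time_s: 5.52
position: [0.5457, -0.3068, 0.1667]
tcp_rot: [3.141, -0.001, -3.141]
contact_force: [-0.6, 0.3, -1.9]
opening: 0.0561
{'fx': 429.3667567288194, 'fy': 429.3667567288194, 'cx': 320.151067245375, 'cy': 244.76145183002868, 'origin': array([ 0.48000853, -0.30671703,  0.30949975]), 'orientation': array([ 2.87704226e+00, -8.67658931e-04,  1.56987532e+00])}
```

View pics/w5.png

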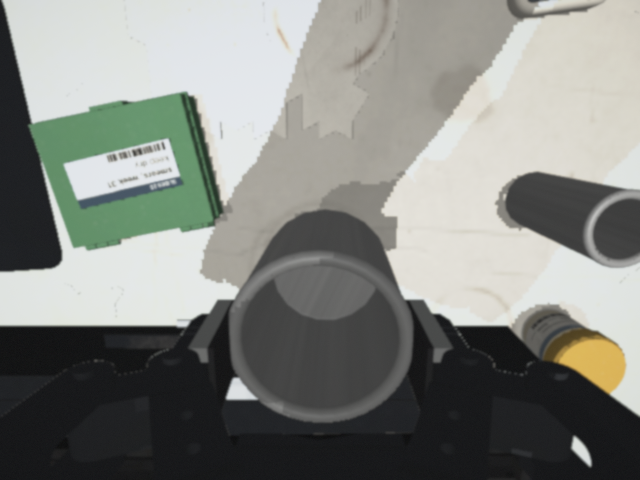

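View pics/s5.png

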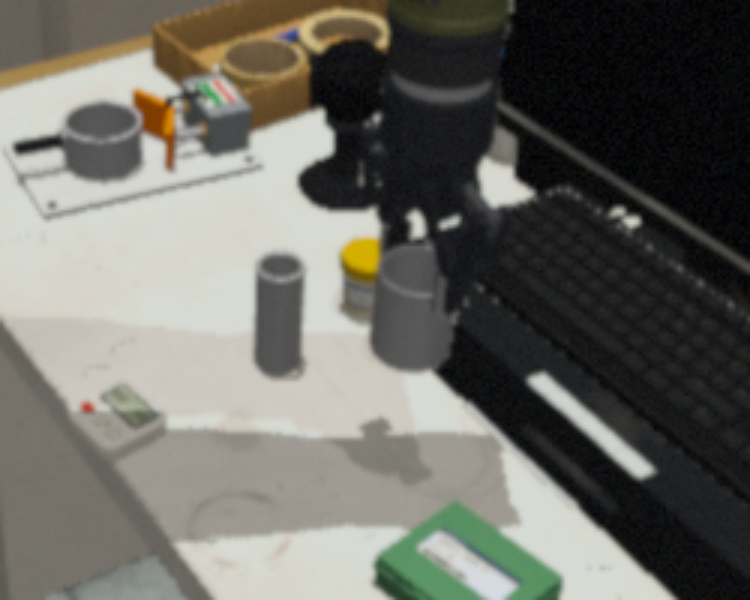

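The middle pot is held upright, with its rim centred at (321,337). I carry it toward the fixture and stop short to re-measure the big pot from a still pose.

```bash

python3 -m crank '[{"dx":0.005,"dy":0.02,"dz":-0.025,"wx":0,"wy":0,"wz":0,"hand":0},{"dx":0.005,"dy":0.036,"dz":-0.015,"wx":0,"wy":0,"wz":0,"hand":0},{"dx":0.005,"dy":0.039,"dz":-0.01,"wx":0,"wy":0,"wz":0,"hand":0},{"dx":0.005,"dy":0.039,"dz":0,"wx":0,"wy":0,"wz":0,"hand":0},{"dx":0.005,"dy":0.039,"dz":0,"wx":0,"wy":0,"wz":0,"hand":0},{"dx":0.005,"dy":0.039,"dz":0,"wx":0,"wy":0,"wz":0,"hand":0},{"dx":0.005,"dy":0.039,"dz":0,"wx":0,"wy":0,"wz":0,"hand":0},{"dx":0.005,"dy":0.039,"dz":0,"wx":0,"wy":0,"wz":0,"hand":0},{"dx":0.005,"dy":0.039,"dz":0,"wx":0,"wy":0,"wz":0,"hand":0},{"dx":0,"dy":0.025,"dz":0,"wx":0,"wy":0,"wz":0,"hand":0}]'
python3 -m crank '[{"dx":0,"dy":0,"dz":0,"wx":0,"wy":0,"wz":0,"hand":0},{"dx":0,"dy":0,"dz":0,"wx":0,"wy":0,"wz":0,"hand":0},{"dx":0,"dy":0,"dz":0,"wx":0,"wy":0,"wz":0,"hand":0},{"dx":0,"dy":0,"dz":0,"wx":0,"wy":0,"wz":0,"hand":0},{"dx":0,"dy":0,"dz":0,"wx":0,"wy":0,"wz":0,"hand":0}]'
python3 -c "
from h import *
c=cal('wrist');cv2.imwrite('pics/w6.png',manip.snapshot('wrist'));p=manip.get_obs()['position'];print(c,p)
print('held rim rel TCP',ray(c,321,337,p[2]+.0214)-p)
print('big pred',proj(c,[.5377,.177,.054]))
"
```

```text
time_s: 6.45
position: [0.499, 0.0499, 0.2161]
tcp_rot: [3.141, -0.003, -3.139]
contact_force: [1.1, -0.6, -1.4]
opening: 0.0558
time_s: 6.87
position: [0.5011, 0.0458, 0.2169]
tcp_rot: [-3.141, -0.001, 3.14]
contact_force: [-0.2, -0.4, -0.8]
opening: 0.056
{'fx': 429.3667567288194, 'fy': 429.3667567288194, 'cx': 320.151067245375, 'cy': 244.76145183002868, 'origin': array([0.43534552, 0.04613319, 0.35974391]), 'orientation': array([ 2.87704013e+00, -2.25380543e-04,  1.56812878e+00])} [0.50113461 0.04587043 0.21704339]
held rim rel TCP [-0.00322884  0.00038706  0.0214    ]
big pred [495.02984237 269.44931461]
```

View pics/w6.png

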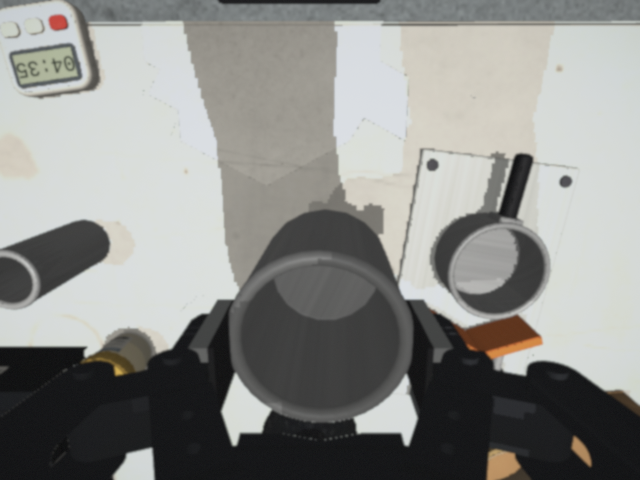

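```bash
python3 - <<'E'
from h import *
c=cal('wrist'); print('big',ray(c,499.3,268.5,.054),np.linalg.norm(ray(c,448.5,268.5,.054)-ray(c,550.5,268.5,.054)))
nr=ray(c,422,149,.008);nl=ray(c,578,168,.008);d=nl-nr;print('near corners',nr,nl,np.linalg.norm(d),np.arctan2(-d[0],d[1]))
h0=ray(c,522,156,.048);h1=ray(c,510,216,.048);d=h1-h0;print(h0,h1,'yaw',np.arctan2(d[1],d[0]))
# refine rim in top image
im=cv2.imread('pics/w6.png')
t=cv2.imread('pics/top0.png')
E
```

```text
big [0.53711095 0.18023267 0.054     ] 0.07644647280827453
near corners [0.45156219 0.1277782  0.008     ] [0.46694391 0.2550298  0.008     ] 0.12817786667714842 -0.12029284346282448
[0.45479136 0.19006167 0.048     ] [0.49829569 0.18642615 0.048     ] yaw -0.08337317067577416
```

```bash

python3 -m crank '[{"dx":-0.0098,"dy":0.033,"dz":0,"wx":0,"wy":0,"wz":0,"hand":0},{"dx":-0.0098,"dy":0.033,"dz":0,"wx":0,"wy":0,"wz":0,"hand":0},{"dx":-0.0098,"dy":0.033,"dz":0.015,"wx":0,"wy":0,"wz":0,"hand":0},{"dx":-0.01,"dy":0.0327,"dz":0.025,"wx":0,"wy":0,"wz":0,"hand":0},{"dx":0,"dy":0,"dz":0.035,"wx":0,"wy":0,"wz":0,"hand":0},{"dx":0,"dy":0,"dz":0.025,"wx":0,"wy":0,"wz":0,"hand":0},{"dx":0,"dy":0,"dz":0,"wx":0,"wy":0,"wz":0,"hand":0},{"dx":0,"dy":0,"dz":0,"wx":0,"wy":0,"wz":0,"hand":0},{"dx":0,"dy":0,"dz":0,"wx":0,"wy":0,"wz":0,"hand":0},{"dx":0,"dy":0,"dz":0,"wx":0,"wy":0,"wz":0,"hand":0}]'
python3 -c "
from h import *
print(manip.get_obs()['position'])
cv2.imwrite('pics/w7.png',manip.snapshot('wrist'))
cv2.imwrite('pics/s7.png',cv2.resize(manip.snapshot('scene')[140:240,220:370],None,fx=5,fy=5,interpolation=cv2.INTER_CUBIC))
cv2.imwrite('pics/t7.png',cv2.resize(manip.snapshot('top')[145:265,140:290],None,fx=5,fy=5,interpolation=cv2.INTER_CUBIC))
"
```

```text
time_s: 7.75
position: [0.542, 0.1779, 0.12]
tcp_rot: [3.141, 0.003, 3.141]
contact_force: [-0.4, -0.6, -0.1]
opening: 0.0559
[0.54204129 0.17793838 0.11998599]
```

View pics/w7.png

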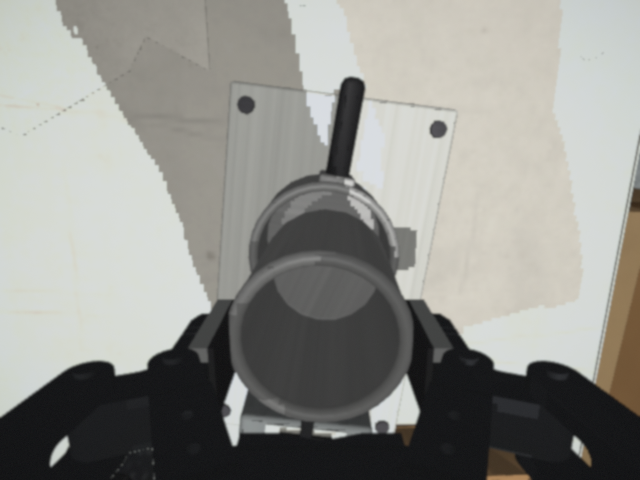

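View pics/s7.png

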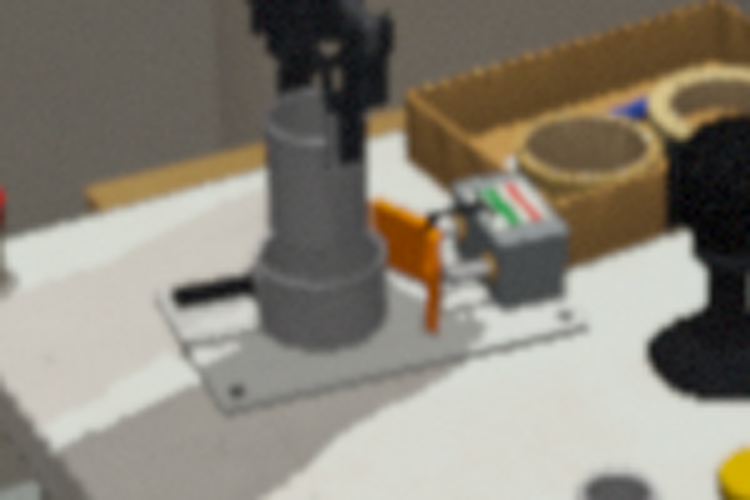

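View pics/t7.png

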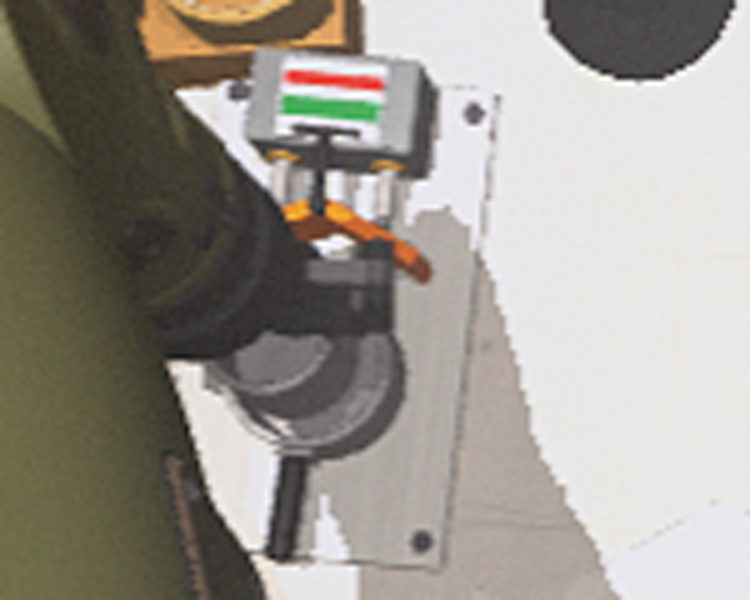

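```bash
python3 - <<'E'
from h import *
c=cal('wrist');p=manip.get_obs()['position']
l=ray(c,249,246,.054);r=ray(c,398,246,.054);n=ray(c,324,180,.054)
print('big y',(l+r)[1]/2,np.linalg.norm(l-r),'x from edges',l[0],'x from near',n[0]+.038)
print('held',ray(c,321,337,p[2]+.0214),p)
E
```

```text
big y 0.18007506849195554 0.0749530985088677 x from edges 0.5331052814935391 x from near 0.5381188859178004
held [0.53840267 0.17850879 0.14092345] [0.54161884 0.17810319 0.11952345]
```

```bash
python3 - <<'E'
import cv2
im=cv2.imread('pics/w7.png')
cv2.imwrite('pics/w7z.png',cv2.resize(im[160:280,230:420],None,fx=4,fy=4,interpolation=cv2.INTER_CUBIC))
E
```

```text
(no output)
```

View pics/w7z.png

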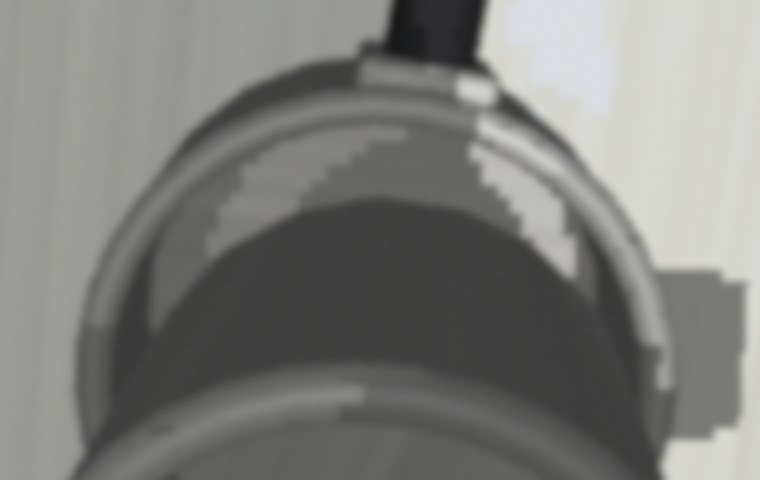

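```bash
python3 - <<'E'
from h import *
c=cal('wrist');p=manip.get_obs()['position'];zb=p[2]-.0506
print('zb',zb,'held bottom axis',ray(c,325,209.5,zb)+[.029,0,0])
print('big near rim',ray(c,324,182,.054)+[.038,0,0])
E
```

```text
zb 0.0689234484359037 held bottom axis [0.54074816 0.18060459 0.06892345]
big near rim [0.53908128 0.1802905  0.054     ]
```

Held pot and big pot agree within about 2 mm in the same view. Lowering.

```bash

python3 -m crank '[{"dx":0.001,"dy":0.0005,"dz":0.008,"wx":0,"wy":0,"wz":0,"hand":0},{"dx":0,"dy":0,"dz":0.01,"wx":0,"wy":0,"wz":0,"hand":0},{"dx":0,"dy":0,"dz":0.01,"wx":0,"wy":0,"wz":0,"hand":0},{"dx":0,"dy":0,"dz":0.01,"wx":0,"wy":0,"wz":0,"hand":0},{"dx":0,"dy":0,"dz":0.008,"wx":0,"wy":0,"wz":0,"hand":0},{"dx":0,"dy":0,"dz":0.004,"wx":0,"wy":0,"wz":0,"hand":0},{"dx":0,"dy":0,"dz":0,"wx":0,"wy":0,"wz":0,"hand":0},{"dx":0,"dy":0,"dz":0,"wx":0,"wy":0,"wz":0,"hand":0},{"dx":0,"dy":0,"dz":0,"wx":0,"wy":0,"wz":0,"hand":0}]'
```

```text
time_s: 8.65
position: [0.5396, 0.1787, 0.0679]
tcp_rot: [3.141, 0.0, -3.141]
contact_force: [0.0, 0.8, -0.4]
opening: 0.0563
```

Freely inside at 5 mm above the floor.

```bash

python3 -m crank '[{"dx":0,"dy":0,"dz":0.003,"wx":0,"wy":0,"wz":0,"hand":0},{"dx":0,"dy":0,"dz":0.002,"wx":0,"wy":0,"wz":0,"hand":0},{"dx":0,"dy":0,"dz":0.001,"wx":0,"wy":0,"wz":0,"hand":0},{"dx":0,"dy":0,"dz":0,"wx":0,"wy":0,"wz":0,"hand":0},{"dx":0,"dy":0,"dz":0,"wx":0,"wy":0,"wz":0,"hand":0}]'
```

```text
time_s: 9.07
position: [0.5401, 0.1789, 0.0627]
tcp_rot: [3.141, 0.002, -3.141]
contact_force: [-0.6, -0.5, 5.3]
opening: 0.056
```

```bash

python3 -m crank '[{"dx":0,"dy":0,"dz":0,"wx":0,"wy":0,"wz":0,"hand":1},{"dx":0,"dy":0,"dz":0,"wx":0,"wy":0,"wz":0,"hand":1},{"dx":0,"dy":0,"dz":0,"wx":0,"wy":0,"wz":0,"hand":1},{"dx":0,"dy":0,"dz":0,"wx":0,"wy":0,"wz":0,"hand":1},{"dx":0,"dy":0,"dz":0,"wx":0,"wy":0,"wz":0,"hand":1},{"dx":0,"dy":0,"dz":-0.02,"wx":0,"wy":0,"wz":0,"hand":1},{"dx":0,"dy":0,"dz":-0.035,"wx":0,"wy":0,"wz":0,"hand":1},{"dx":0,"dy":0,"dz":-0.04,"wx":0,"wy":0,"wz":0,"hand":1},{"dx":0.02,"dy":0,"dz":-0.035,"wx":0,"wy":0,"wz":0,"hand":1},{"dx":0.02,"dy":0,"dz":-0.03,"wx":0,"wy":0,"wz":0,"hand":1}]'
python3 -m crank '[{"dx":0,"dy":0,"dz":0,"wx":0,"wy":0,"wz":0,"hand":1},{"dx":0,"dy":0,"dz":0,"wx":0,"wy":0,"wz":0,"hand":1},{"dx":0,"dy":0,"dz":0,"wx":0,"wy":0,"wz":0,"hand":1}]'
python3 -c "
from h import *
c=cal('wrist');cv2.imwrite('pics/w8.png',manip.snapshot('wrist'));print(c,manip.get_obs()['position'])
"
```

```text
time_s: 9.9
position: [0.4999, 0.1787, 0.2241]
tcp_rot: [3.141, 0.002, 3.141]
contact_force: [-0.3, 0.2, 0.3]
opening: 0.0859
time_s: 10.15
position: [0.4994, 0.1786, 0.2213]
tcp_rot: [-3.142, 0.0, -3.141]
contact_force: [-0.4, 0.7, 0.3]
opening: 0.0856
{'fx': 429.3667567288194, 'fy': 429.3667567288194, 'cx': 320.151067245375, 'cy': 244.76145183002868, 'origin': array([0.43353088, 0.17874323, 0.36408319]), 'orientation': array([ 2.87607320e+00, -5.00861801e-04,  1.57005046e+00])} [0.49906588 0.17842294 0.22049207]
```

View pics/w8.png

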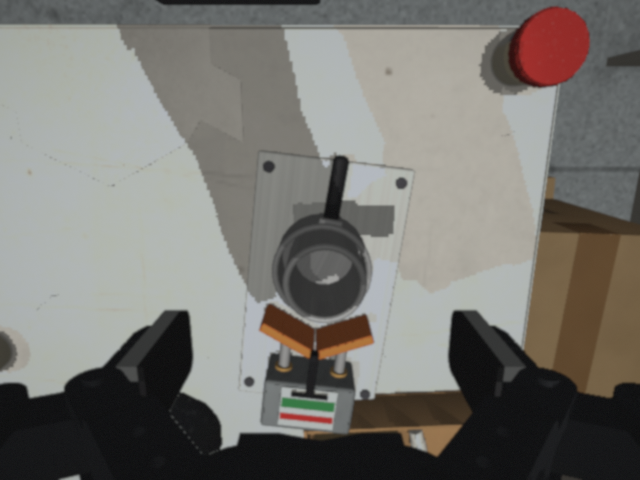

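The middle pot stands inside the big one: mid rim at about (325,283), apex at about (315,350). I measure this clean view.

```bash
python3 - <<'E'
from h import *
c=cal('wrist')
im=cv2.imread('pics/w8.png')
cv2.imwrite('pics/w8z.png',cv2.resize(im[140:440,230:430],None,fx=2,fy=2,interpolation=cv2.INTER_CUBIC))
cv2.imwrite('pics/w8y.png',cv2.resize(im[205:375,250:390],None,fx=4,fy=4,interpolation=cv2.INTER_CUBIC)[:600])
P=[(260,151),(414,169),(240,389)]
a,b,e=[ray(c,*q,.008) for q in P]
d=b-a;print(a,b,np.linalg.norm(d),np.arctan2(-d[0],d[1])); d=e-a;print(e,np.linalg.norm(d),np.arctan2(d[1],d[0]))
E
```

```text
[0.45080785 0.12990937 0.008     ] [0.46533052 0.25539488 0.008     ] 0.12632308121957517 -0.11521926782205326
[0.67031424 0.10282431 0.008     ] 0.2211710989225329 -0.12277021273740743
```

View pics/w8y.png

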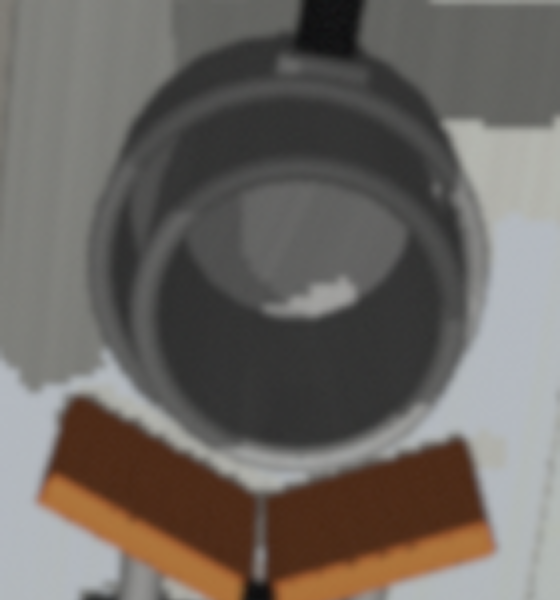

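View pics/w8z.png

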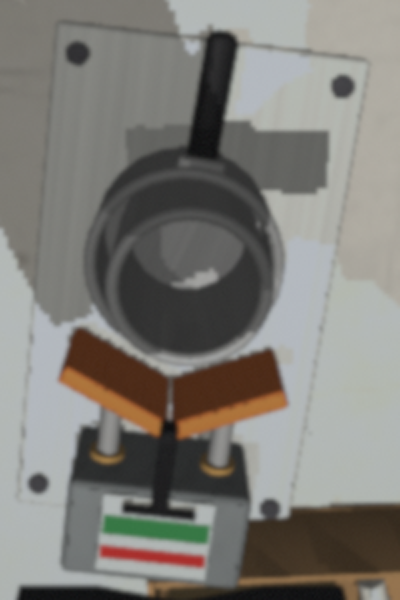

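```bash
python3 - <<'E'
from h import *
c=cal('wrist')
m=ray(c,324.9,282.9,.084);print('mid',m, np.linalg.norm(ray(c,282.6,282.9,.084)-ray(c,367.1,282.9,.084)), np.linalg.norm(ray(c,325,244.1,.084)-ray(c,325,321.6,.084)))
print('big', ray(c,321.9,224.1,.054)+[.038,0,0], ray(c,321.9,268,.054))
ap=ray(c,315,329,.010);at=ray(c,314.5,352,.053);print('apex low/top',ap,at)
o=np.array([.5573,.1805,0]);x=np.array([.9926,-.1217,0]);y=np.array([.1217,.9926,0])
for q in (m,ap,at): print((q-o)@x,(q-o)@y)
print((ray(c,321.9,268,.054)-o)@x,(ray(c,321.9,268,.054)-o)@y)
E
```

```text
mid [0.53622997 0.18181219 0.084     ] 0.05835564169566414 0.05683771687504368
big [0.53928308 0.17985194 0.054     ] [0.5352873  0.17985703 0.054     ]
apex low/top [0.60750017 0.17382708 0.01      ] [0.60652233 0.17392924 0.053     ]
-0.021073803258244993 -0.0012617383996699194
0.05064078536386668 -0.0005141758663116426
0.04965774706306017 -0.0005317801493856878
-0.021771557701902054 -0.003317160721445182
```

```bash

python3 -m crank '[{"dx":-0.003,"dy":-0.034,"dz":0,"wx":0,"wy":0,"wz":0,"hand":1},{"dx":-0.003,"dy":-0.0375,"dz":0,"wx":0,"wy":0,"wz":0,"hand":1},{"dx":-0.003,"dy":-0.0375,"dz":0,"wx":0,"wy":0,"wz":0,"hand":1},{"dx":-0.003,"dy":-0.0375,"dz":0,"wx":0,"wy":0,"wz":0,"hand":1},{"dx":-0.003,"dy":-0.0375,"dz":0,"wx":0,"wy":0,"wz":0,"hand":1},{"dx":-0.003,"dy":-0.0375,"dz":0,"wx":0,"wy":0,"wz":0,"hand":1},{"dx":-0.003,"dy":-0.0375,"dz":0,"wx":0,"wy":0,"wz":0,"hand":1},{"dx":-0.004,"dy":-0.0375,"dz":0,"wx":0,"wy":0,"wz":0,"hand":1},{"dx":-0.004,"dy":-0.0375,"dz":0.02,"wx":0,"wy":0,"wz":0,"hand":1},{"dx":0,"dy":0,"dz":0.035,"wx":0,"wy":0,"wz":0,"hand":1}]'
python3 -m crank '[{"dx":0,"dy":0,"dz":0.02,"wx":0,"wy":0,"wz":0,"hand":1},{"dx":0,"dy":0,"dz":0,"wx":0,"wy":0,"wz":0,"hand":1},{"dx":0,"dy":0,"dz":0,"wx":0,"wy":0,"wz":0,"hand":1},{"dx":0,"dy":0,"dz":0,"wx":0,"wy":0,"wz":0,"hand":1}]'
python3 -c "
from h import *
c=cal('wrist');cv2.imwrite('pics/w9.png',manip.snapshot('wrist'));print(c,manip.get_obs()['position'],proj(c,[.5284,-.1555,.1]))
"
```

```text
time_s: 11.03
position: [0.5314, -0.1615, 0.1682]
tcp_rot: [-3.137, 0.006, 3.136]
contact_force: [0.8, 0.0, -0.7]
opening: 0.0858
time_s: 11.37
position: [0.5286, -0.1544, 0.1474]
tcp_rot: [3.141, -0.0, -3.141]
contact_force: [-0.1, 1.0, 0.8]
opening: 0.0855
{'fx': 429.3667567288194, 'fy': 429.3667567288194, 'cx': 320.151067245375, 'cy': 244.76145183002868, 'origin': array([ 0.46285589, -0.15427362,  0.29019894]), 'orientation': array([ 2.87673733e+00, -6.11202122e-04,  1.57028195e+00])} [ 0.52929813 -0.15441456  0.14820516] [317.35118285 273.57741827]
```

View pics/w9.png

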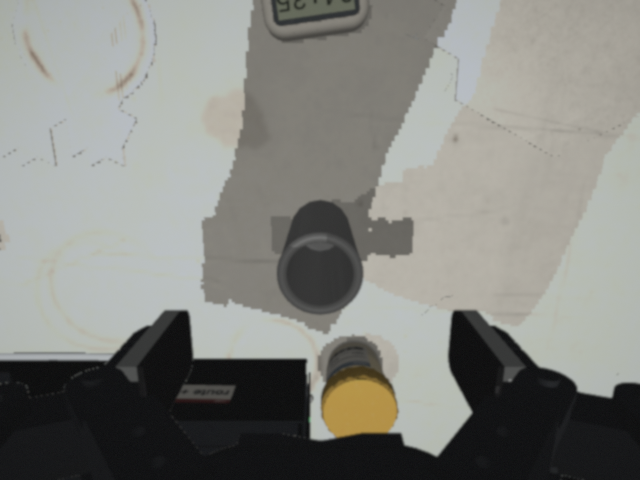

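The small pot is centred at (320,273). Lower and grip.

```bash

python3 -m crank '[{"dx":0,"dy":-0.0005,"dz":0.03,"wx":0,"wy":0,"wz":0,"hand":1},{"dx":0,"dy":0,"dz":0.03,"wx":0,"wy":0,"wz":0,"hand":1},{"dx":0,"dy":0,"dz":0.014,"wx":0,"wy":0,"wz":0,"hand":1},{"dx":0,"dy":0,"dz":0,"wx":0,"wy":0,"wz":0,"hand":1},{"dx":0,"dy":0,"dz":0,"wx":0,"wy":0,"wz":0,"hand":0},{"dx":0,"dy":0,"dz":0,"wx":0,"wy":0,"wz":0,"hand":0},{"dx":0,"dy":0,"dz":0,"wx":0,"wy":0,"wz":0,"hand":0},{"dx":0,"dy":0,"dz":0,"wx":0,"wy":0,"wz":0,"hand":0},{"dx":0,"dy":0,"dz":0,"wx":0,"wy":0,"wz":0,"hand":0},{"dx":0,"dy":0,"dz":0,"wx":0,"wy":0,"wz":0,"hand":0}]'
python3 -m crank '[{"dx":0,"dy":0,"dz":0,"wx":0,"wy":0,"wz":0,"hand":0},{"dx":0,"dy":0,"dz":0,"wx":0,"wy":0,"wz":0,"hand":0},{"dx":0,"dy":0,"dz":0,"wx":0,"wy":0,"wz":0,"hand":0},{"dx":0,"dy":0,"dz":0,"wx":0,"wy":0,"wz":0,"hand":0}]'

```

```text
time_s: 12.25
position: [0.5299, -0.1553, 0.0752]
tcp_rot: [-3.141, 0.003, -3.141]
contact_force: [-0.3, 0.6, 6.8]
opening: 0.0378
time_s: 12.58
position: [0.5298, -0.1552, 0.0752]
tcp_rot: [-3.141, 0.003, -3.141]
contact_force: [-0.6, 0.3, 5.6]
opening: 0.0378
```

```bash

python3 -m crank '[{"dx":0,"dy":0,"dz":-0.015,"wx":0,"wy":0,"wz":0,"hand":0},{"dx":0,"dy":0,"dz":-0.03,"wx":0,"wy":0,"wz":0,"hand":0},{"dx":0,"dy":0,"dz":-0.035,"wx":0,"wy":0,"wz":0,"hand":0},{"dx":0,"dy":0.01,"dz":-0.035,"wx":0,"wy":0,"wz":0,"hand":0},{"dx":0,"dy":0.025,"dz":-0.025,"wx":0,"wy":0,"wz":0,"hand":0},{"dx":0.005,"dy":0.035,"dz":0,"wx":0,"wy":0,"wz":0,"hand":0},{"dx":0.005,"dy":0.035,"dz":0,"wx":0,"wy":0,"wz":0,"hand":0},{"dx":0.005,"dy":0.035,"dz":0,"wx":0,"wy":0,"wz":0,"hand":0},{"dx":0.005,"dy":0.035,"dz":0,"wx":0,"wy":0,"wz":0,"hand":0},{"dx":0.005,"dy":0.035,"dz":0,"wx":0,"wy":0,"wz":0,"hand":0}]'
python3 -m crank '[{"dx":0.005,"dy":0.025,"dz":0,"wx":0,"wy":0,"wz":0,"hand":0},{"dx":0,"dy":0,"dz":0,"wx":0,"wy":0,"wz":0,"hand":0},{"dx":0,"dy":0,"dz":0,"wx":0,"wy":0,"wz":0,"hand":0},{"dx":0,"dy":0,"dz":0,"wx":0,"wy":0,"wz":0,"hand":0},{"dx":0,"dy":0,"dz":0,"wx":0,"wy":0,"wz":0,"hand":0}]'
python3 -c "
from h import *
c=cal('wrist');cv2.imwrite('pics/w10.png',manip.snapshot('wrist'));print(c,manip.get_obs()['position'],proj(c,[.5365,.1793,.084]))
"
```

```text
time_s: 13.42
position: [0.5031, 0.0565, 0.2142]
tcp_rot: [3.141, 0.002, 3.141]
contact_force: [0.7, -0.0, -1.8]
opening: 0.0378
time_s: 13.83
position: [0.4986, 0.0792, 0.2135]
tcp_rot: [-3.141, 0.001, 3.141]
contact_force: [-0.2, -0.2, -0.6]
opening: 0.0378
{'fx': 429.3667567288194, 'fy': 429.3667567288194, 'cx': 320.151067245375, 'cy': 244.76145183002868, 'origin': array([0.43266118, 0.07941828, 0.35623196]), 'orientation': array([ 2.87580405e+00, -2.24299359e-04,  1.56880543e+00])} [0.49856012 0.07900045 0.21339467] [468.2909909  286.95116663]
```

View pics/w10.png

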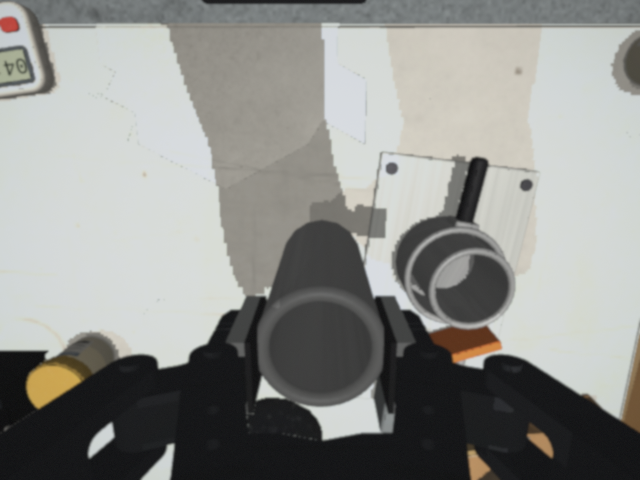

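```bash
python3 - <<'E'
from h import *
c=cal('wrist');p=manip.get_obs()['position']
h=ray(c,320.5,346,p[2]+.0248);m=ray(c,472,288.3,.084)
print('held',h-p,np.linalg.norm(ray(c,257,346,p[2]+.0248)-ray(c,384,346,p[2]+.0248)),'mid',m,'move',m-h)
E
```

```text
held [-0.00188799  0.00028006  0.0248    ] 0.03863096459267798 mid [0.53743882 0.18170227 0.084     ] move [ 0.0407667   0.10242176 -0.15419467]
```

```bash

python3 -m crank '[{"dx":-0.013,"dy":0.033,"dz":0,"wx":0,"wy":0,"wz":0,"hand":0},{"dx":-0.0135,"dy":0.034,"dz":0,"wx":0,"wy":0,"wz":0,"hand":0},{"dx":-0.0135,"dy":0.0338,"dz":0,"wx":0,"wy":0,"wz":0,"hand":0},{"dx":0,"dy":0,"dz":0.015,"wx":0,"wy":0,"wz":0,"hand":0},{"dx":0,"dy":0,"dz":0.02,"wx":0,"wy":0,"wz":0,"hand":0},{"dx":0,"dy":0,"dz":0,"wx":0,"wy":0,"wz":0,"hand":0},{"dx":0,"dy":0,"dz":0,"wx":0,"wy":0,"wz":0,"hand":0},{"dx":0,"dy":0,"dz":0,"wx":0,"wy":0,"wz":0,"hand":0}]'
python3 -c "
from h import *
c=cal('wrist');im=manip.snapshot('wrist');p=manip.get_obs()['position']
cv2.imwrite('pics/w11.png',cv2.resize(im[150:450,220:440],None,fx=2,fy=2,interpolation=cv2.INTER_CUBIC))
cv2.imwrite('pics/s11.png',cv2.resize(manip.snapshot('scene')[110:230,220:370],None,fx=5,fy=5,interpolation=cv2.INTER_CUBIC))
print(p,c)
"
```

```text
time_s: 14.55
position: [0.5386, 0.18, 0.1789]
tcp_rot: [-3.142, 0.0, 3.14]
contact_force: [0.2, -0.1, -0.9]
opening: 0.0379
[0.53893163 0.18016674 0.17932397] {'fx': 429.3667567288194, 'fy': 429.3667567288194, 'cx': 320.151067245375, 'cy': 244.76145183002868, 'origin': array([0.47274501, 0.18022353, 0.32163679]), 'orientation': array([ 2.87614832e+00, -5.14491585e-04,  1.56847023e+00])}
```

View pics/w11.png

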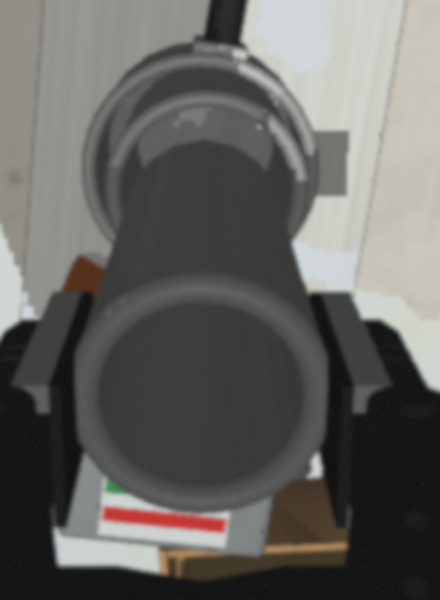

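View pics/s11.png

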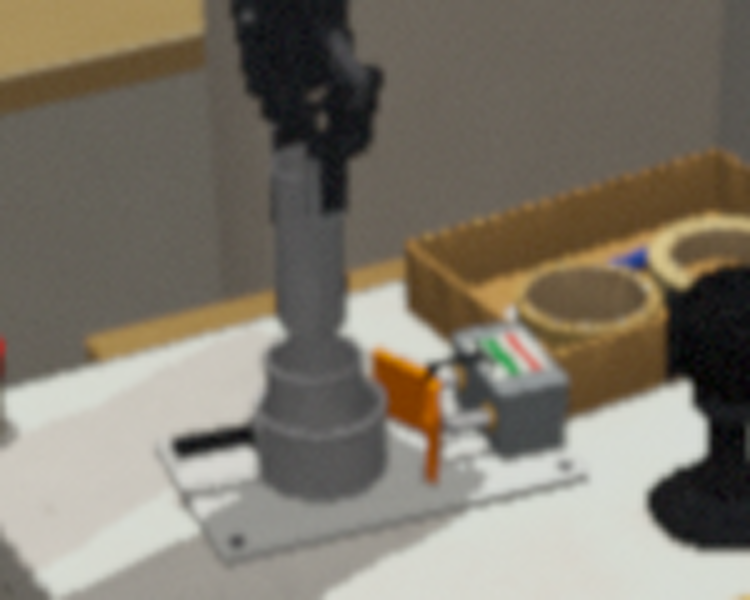

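```bash
python3 - <<'E'
from h import *
c=cal('wrist');p=manip.get_obs()['position'];zb=p[2]-.0752
print('zb',zb,'held bottom axis',ray(c,323,219.8,zb)+[.020,0,0])
print('mid',ray(c,324.3,196.3,.084)+[.029,0,0])
E
```

```text
zb 0.1043043536360015 held bottom axis [0.53919399 0.18209003 0.10430435]
mid [0.53912209 0.18297009 0.084     ]
```

```bash

python3 -m crank '[{"dx":0,"dy":0.0005,"dz":0.01,"wx":0,"wy":0,"wz":0,"hand":0},{"dx":0,"dy":0,"dz":0.01,"wx":0,"wy":0,"wz":0,"hand":0},{"dx":0,"dy":0,"dz":0.008,"wx":0,"wy":0,"wz":0,"hand":0},{"dx":0,"dy":0,"dz":0.006,"wx":0,"wy":0,"wz":0,"hand":0},{"dx":0,"dy":0,"dz":0,"wx":0,"wy":0,"wz":0,"hand":0},{"dx":0,"dy":0,"dz":0,"wx":0,"wy":0,"wz":0,"hand":0}]'
```

```text
time_s: 15.15
position: [0.5377, 0.1812, 0.1434]
tcp_rot: [-3.141, -0.001, -3.141]
contact_force: [0.6, 0.3, -0.5]
opening: 0.0378
```

```bash

python3 -m crank '[{"dx":0,"dy":0,"dz":0.01,"wx":0,"wy":0,"wz":0,"hand":0},{"dx":0,"dy":0,"dz":0.01,"wx":0,"wy":0,"wz":0,"hand":0},{"dx":0,"dy":0,"dz":0.01,"wx":0,"wy":0,"wz":0,"hand":0},{"dx":0,"dy":0,"dz":0.01,"wx":0,"wy":0,"wz":0,"hand":0},{"dx":0,"dy":0,"dz":0.006,"wx":0,"wy":0,"wz":0,"hand":0},{"dx":0,"dy":0,"dz":0,"wx":0,"wy":0,"wz":0,"hand":0},{"dx":0,"dy":0,"dz":0,"wx":0,"wy":0,"wz":0,"hand":0}]'
```

```text
time_s: 15.73
position: [0.5378, 0.1812, 0.0975]
tcp_rot: [-3.141, -0.001, -3.141]
contact_force: [-0.4, 0.0, -0.3]
opening: 0.0376
```

```bash

python3 -m crank '[{"dx":0,"dy":0,"dz":0.004,"wx":0,"wy":0,"wz":0,"hand":0},{"dx":0,"dy":0,"dz":0.002,"wx":0,"wy":0,"wz":0,"hand":0},{"dx":0,"dy":0,"dz":0.001,"wx":0,"wy":0,"wz":0,"hand":0},{"dx":0,"dy":0,"dz":0,"wx":0,"wy":0,"wz":0,"hand":0},{"dx":0,"dy":0,"dz":0,"wx":0,"wy":0,"wz":0,"hand":0}]'
```

```text
time_s: 16.15
position: [0.5384, 0.1814, 0.0914]
tcp_rot: [3.141, 0.0, -3.141]
contact_force: [0.3, 0.0, -1.4]
opening: 0.0375
```

```bash

python3 -m crank '[{"dx":0,"dy":0,"dz":0.0015,"wx":0,"wy":0,"wz":0,"hand":0},{"dx":0,"dy":0,"dz":0,"wx":0,"wy":0,"wz":0,"hand":0},{"dx":0,"dy":0,"dz":0,"wx":0,"wy":0,"wz":0,"hand":0}]'
```

```text
time_s: 16.4
position: [0.5388, 0.1814, 0.0912]
tcp_rot: [3.141, 0.002, -3.141]
contact_force: [-3.0, -0.6, 8.9]
opening: 0.0377
```

```bash

python3 -m crank '[{"dx":0,"dy":0,"dz":0,"wx":0,"wy":0,"wz":0,"hand":1},{"dx":0,"dy":0,"dz":0,"wx":0,"wy":0,"wz":0,"hand":1},{"dx":0,"dy":0,"dz":0,"wx":0,"wy":0,"wz":0,"hand":1},{"dx":0,"dy":0,"dz":0,"wx":0,"wy":0,"wz":0,"hand":1},{"dx":0,"dy":0,"dz":0,"wx":0,"wy":0,"wz":0,"hand":1},{"dx":0,"dy":0,"dz":-0.02,"wx":0,"wy":0,"wz":0,"hand":1},{"dx":0,"dy":0,"dz":-0.035,"wx":0,"wy":0,"wz":0,"hand":1},{"dx":0,"dy":0,"dz":-0.035,"wx":0,"wy":0,"wz":0,"hand":1},{"dx":0.02,"dy":0,"dz":-0.03,"wx":0,"wy":0,"wz":0,"hand":1},{"dx":0.03,"dy":0,"dz":-0.01,"wx":0,"wy":0,"wz":0,"hand":1}]'
python3 -m crank '[{"dx":0.01,"dy":0,"dz":0,"wx":0,"wy":0,"wz":0,"hand":1},{"dx":0,"dy":0,"dz":0,"wx":0,"wy":0,"wz":0,"hand":1},{"dx":0,"dy":0,"dz":0,"wx":0,"wy":0,"wz":0,"hand":1},{"dx":0,"dy":0,"dz":0,"wx":0,"wy":0,"wz":0,"hand":1},{"dx":0,"dy":0,"dz":0,"wx":0,"wy":0,"wz":0,"hand":1}]'
python3 -c "
from h import *
c=cal('wrist');im=manip.snapshot('wrist');p=manip.get_obs()['position']
cv2.imwrite('pics/w12f.png',im)
cv2.imwrite('pics/w12.png',cv2.resize(im[140:440,220:440],None,fx=2,fy=2,interpolation=cv2.INTER_CUBIC))
t=manip.snapshot('top');cv2.imwrite('pics/t12.png',cv2.resize(t[145:265,140:290],None,fx=5,fy=5,interpolation=cv2.INTER_CUBIC))
print(p,c)
"
```

```text
time_s: 17.23
position: [0.4919, 0.1822, 0.2242]
tcp_rot: [3.139, 0.007, 3.141]
contact_force: [0.5, 0.9, 0.6]
opening: 0.0855
time_s: 17.65
position: [0.4786, 0.1811, 0.2186]
tcp_rot: [-3.141, -0.001, 3.142]
contact_force: [0.1, -0.3, -0.6]
opening: 0.0852
[0.47861664 0.18113389 0.21862593] {'fx': 429.3667567288194, 'fy': 429.3667567288194, 'cx': 320.151067245375, 'cy': 244.76145183002868, 'origin': array([0.41297125, 0.18140761, 0.36144742]), 'orientation': array([2.87755400e+00, 9.77840534e-05, 1.56963948e+00])}
```

View pics/w12.png

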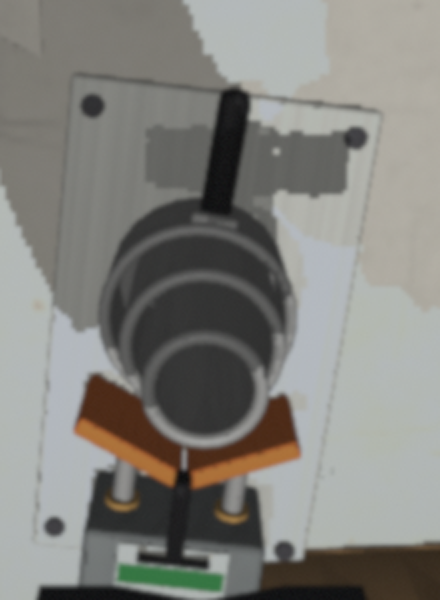

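View pics/t12.png

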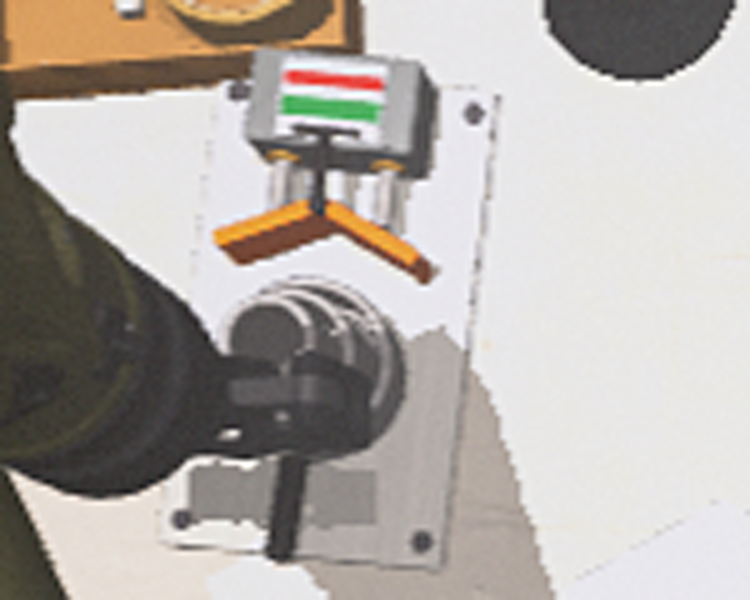

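All three pots are nested. Now I measure the handle: its tip is at about (338,185) and its root at about (328.5,246).

```bash
python3 - <<'E'
from h import *
c=cal('wrist')
t=ray(c,337.5,186,.048);b=ray(c,328.5,245.5,.048);d=b-t
print(t,b,np.linalg.norm(d),'yaw',np.arctan2(d[1],d[0]))
u=d/np.linalg.norm(d);print('grip 72 from axis', t+u*.016)
a=[ray(c,220+x/2,140+y/2,.008) for x,y in ((74,73),(381,113),(35,541))]
print(a); d=a[2]-a[0];print(np.arctan2(d[1],d[0]));d=a[1]-a[0];print(np.arctan2(-d[0],d[1]))
ap=ray(c,220+183/2,140+468/2,.053);print('apex',ap)
E
```

```text
[0.45329032 0.19398635 0.048     ] [0.49827088 0.1875925  0.048     ] 0.04543271355341005 yaw -0.14120089265896887
grip 72 from axis [0.46913109 0.19173463 0.048     ]
[array([0.45059534, 0.12967687, 0.008     ]), array([0.46719732, 0.25611   , 0.008     ]), array([0.67191973, 0.10233418, 0.008     ])]
-0.1229184335054475
-0.1305634011837521
apex [0.60482158 0.1741298  0.053     ]
```

```bash

python3 -m crank '[{"dx":0.0133,"dy":0.0097,"dz":0.02,"wx":0,"wy":0,"wz":0,"hand":0.7},{"dx":0,"dy":0,"dz":0.03,"wx":0,"wy":0,"wz":0.07,"hand":0.7},{"dx":0,"dy":0,"dz":0.03,"wx":0,"wy":0,"wz":0.07,"hand":0.7},{"dx":0,"dy":0,"dz":0.018,"wx":0,"wy":0,"wz":0,"hand":0.7},{"dx":0,"dy":0,"dz":0,"wx":0,"wy":-0.05,"wz":0,"hand":0.7},{"dx":0,"dy":0,"dz":0,"wx":0,"wy":-0.05,"wz":0,"hand":0.7},{"dx":0,"dy":0,"dz":0,"wx":0,"wy":0,"wz":0,"hand":0.7},{"dx":0,"dy":0,"dz":0,"wx":0,"wy":0,"wz":0,"hand":0.7},{"dx":0,"dy":0,"dz":0,"wx":0,"wy":0,"wz":0,"hand":0.7}]'
python3 -c "
from h import *
c=cal('wrist');im=manip.snapshot('wrist');p=manip.get_obs();R0=R.from_euler('xyz',p['tcp_rot']).as_matrix();print(p['position'],R0)
cv2.imwrite('pics/w13.png',im)
print(R0.T@(np.array([.4653,.1908,.025])-p['position']))
"
```

```text
time_s: 18.5
position: [0.4655, 0.1912, 0.122]
tcp_rot: [3.141, 0.099, 3.002]
contact_force: [-0.3, 1.2, 0.9]
opening: 0.0598
[0.465746   0.19116887 0.12204642] [[-9.85284185e-01  1.39566840e-01  9.86720467e-02]
 [ 1.38903317e-01  9.90212604e-01 -1.35965846e-02]
 [-9.96039367e-02  3.09374794e-04 -9.95027115e-01]]
[ 0.01005441 -0.00045753  0.09652482]
```

View pics/w13.png

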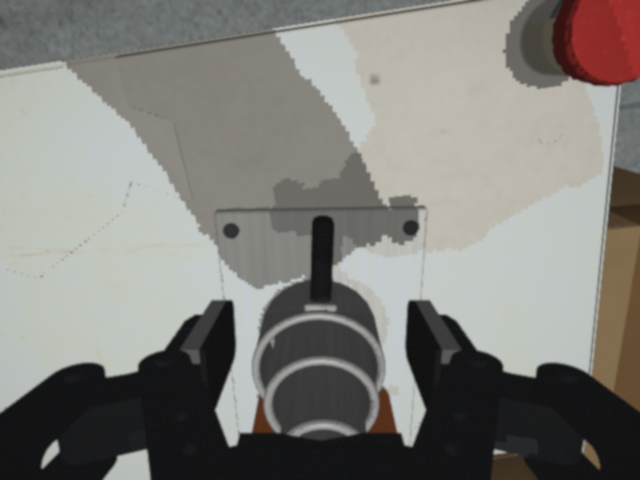

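The handle is centred and aligned at u=322. Descend.

```bash

python3 -m crank '[{"dx":0.0025,"dy":0,"dz":0.025,"wx":0,"wy":0,"wz":0,"hand":0.7},{"dx":0.0025,"dy":0,"dz":0.025,"wx":0,"wy":0,"wz":0,"hand":0.7},{"dx":0.0025,"dy":0,"dz":0.022,"wx":0,"wy":0,"wz":0,"hand":0.7},{"dx":0.0015,"dy":0,"dz":0.015,"wx":0,"wy":0,"wz":0,"hand":0.7},{"dx":0.001,"dy":0,"dz":0.009,"wx":0,"wy":0,"wz":0,"hand":0.7},{"dx":0,"dy":0,"dz":0,"wx":0,"wy":0,"wz":0,"hand":0.7},{"dx":0,"dy":0,"dz":0,"wx":0,"wy":0,"wz":0,"hand":0.7},{"dx":0,"dy":0,"dz":0,"wx":0,"wy":0,"wz":0,"hand":0.7}]'
python3 -c "
from h import *
cv2.imwrite('pics/w14.png',manip.snapshot('wrist'))
cv2.imwrite('pics/s14.png',cv2.resize(manip.snapshot('scene')[130:230,220:370],None,fx=5,fy=5,interpolation=cv2.INTER_CUBIC))
"
```

```text
time_s: 19.22
position: [0.4657, 0.1914, 0.0262]
tcp_rot: [3.141, 0.101, 3.002]
contact_force: [0.2, -0.6, 0.3]
opening: 0.0599
```

View pics/w14.png

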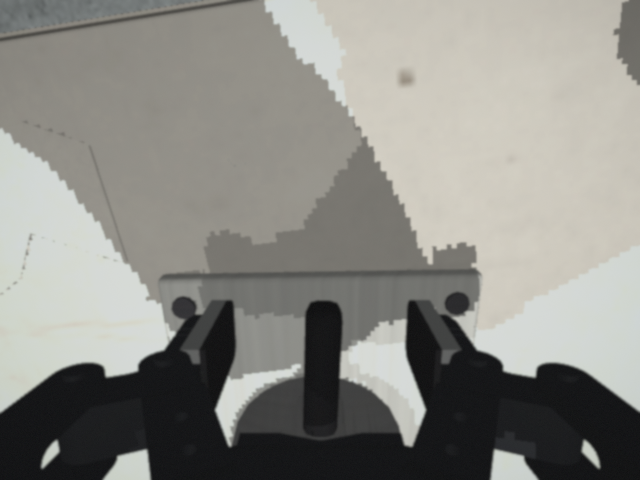

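View pics/s14.png

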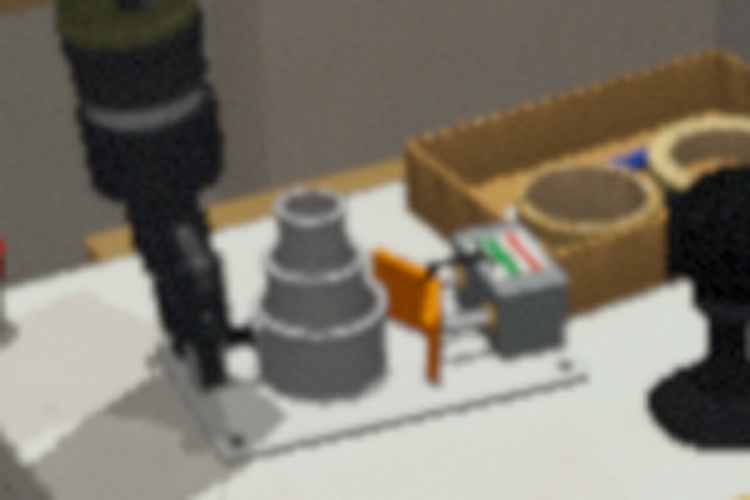

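Clear of the pots. Grip the handle.

```bash

python3 -m crank '[{"dx":0,"dy":0,"dz":0,"wx":0,"wy":0,"wz":0,"hand":0},{"dx":0,"dy":0,"dz":0,"wx":0,"wy":0,"wz":0,"hand":0},{"dx":0,"dy":0,"dz":0,"wx":0,"wy":0,"wz":0,"hand":0},{"dx":0,"dy":0,"dz":0,"wx":0,"wy":0,"wz":0,"hand":0},{"dx":0,"dy":0,"dz":0,"wx":0,"wy":0,"wz":0,"hand":0},{"dx":0,"dy":0,"dz":0,"wx":0,"wy":0,"wz":0,"hand":0},{"dx":0,"dy":0,"dz":0,"wx":0,"wy":0,"wz":0,"hand":0},{"dx":0,"dy":0,"dz":0,"wx":0,"wy":0,"wz":0,"hand":0}]'
python3 -c "
from h import *
p=manip.get_obs();R0=R.from_euler('xyz',p['tcp_rot']).as_matrix()
fx=np.array([np.cos(.124),-np.sin(.124),0])
print(p['position'],'10mm fixture x in tool',R0.T@fx*.01,'1mm fixture y',R0.T@np.array([-fx[1],fx[0],0])*.001,'up 1mm',R0.T@[0,0,.001])
"
```

```text
time_s: 19.98
position: [0.4647, 0.191, 0.0254]
tcp_rot: [-3.142, 0.1, 3.002]
contact_force: [-1.5, -0.2, 5.9]
opening: 0.0108
[0.46467834 0.19101873 0.02544039] 10mm fixture x in tool [-0.00994848  0.00015872  0.00100128] 1mm fixture y [ 1.57916415e-05  9.99874024e-04 -1.60013384e-06] up 1mm [-1.00141086e-04 -1.06995815e-08 -9.94973247e-04]
```

Relieve the vertical force first.

```bash

python3 -m crank '[{"dx":-0.0001,"dy":0,"dz":-0.001,"wx":0,"wy":0,"wz":0,"hand":0},{"dx":0,"dy":0,"dz":0,"wx":0,"wy":0,"wz":0,"hand":0},{"dx":0,"dy":0,"dz":0,"wx":0,"wy":0,"wz":0,"hand":0}]'
python3 -c "
from h import *
for i in range(1):
  p=manip.get_obs();print(p['position'],p['contact_force'],p['torque'])
"
```

```text
time_s: 20.23
position: [0.4644, 0.191, 0.0259]
tcp_rot: [-3.141, 0.1, 3.002]
contact_force: [1.0, -0.6, -0.9]
opening: 0.0105
[0.46442347 0.19099736 0.02588479] [ 0.95908564 -0.61648793 -0.89657529] [-0.0511673   0.01705989  0.00572621]
```

```bash

python3 -m crank '[{"dx":-0.003,"dy":0.0003,"dz":0.0003,"wx":0,"wy":0,"wz":0,"hand":0},{"dx":-0.005,"dy":0.0006,"dz":0.0005,"wx":0,"wy":0,"wz":0,"hand":0},{"dx":-0.005,"dy":0.0006,"dz":0.0005,"wx":0,"wy":0,"wz":0,"hand":0},{"dx":-0.005,"dy":0.0006,"dz":0.0005,"wx":0,"wy":0,"wz":0,"hand":0},{"dx":-0.002,"dy":0.0001,"dz":0.0002,"wx":0,"wy":0,"wz":0,"hand":0},{"dx":0,"dy":0,"dz":0,"wx":0,"wy":0,"wz":0,"hand":0},{"dx":0,"dy":0,"dz":0,"wx":0,"wy":0,"wz":0,"hand":0},{"dx":0,"dy":0,"dz":0,"wx":0,"wy":0,"wz":0,"hand":0}]'
python3 -c "
from h import *
print(manip.get_obs()['position'],manip.get_obs()['contact_force'])
cv2.imwrite('pics/s15.png',cv2.resize(manip.snapshot('scene')[130:230,220:370],None,fx=5,fy=5,interpolation=cv2.INTER_CUBIC))
cv2.imwrite('pics/t15.png',cv2.resize(manip.snapshot('top')[145:265,140:290],None,fx=5,fy=5,interpolation=cv2.INTER_CUBIC))
"
```

```text
time_s: 20.9
position: [0.4851, 0.1904, 0.0261]
tcp_rot: [3.142, 0.1, 3.002]
contact_force: [0.1, -0.8, -2.2]
opening: 0.0109
[0.48508616 0.1903883  0.02612205] [ 0.12120677 -0.77785211 -2.15290272]
```

View pics/s15.png

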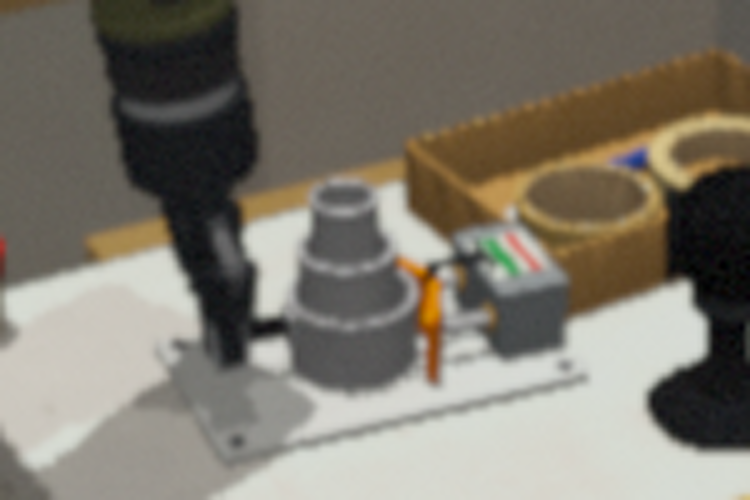

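View pics/t15.png

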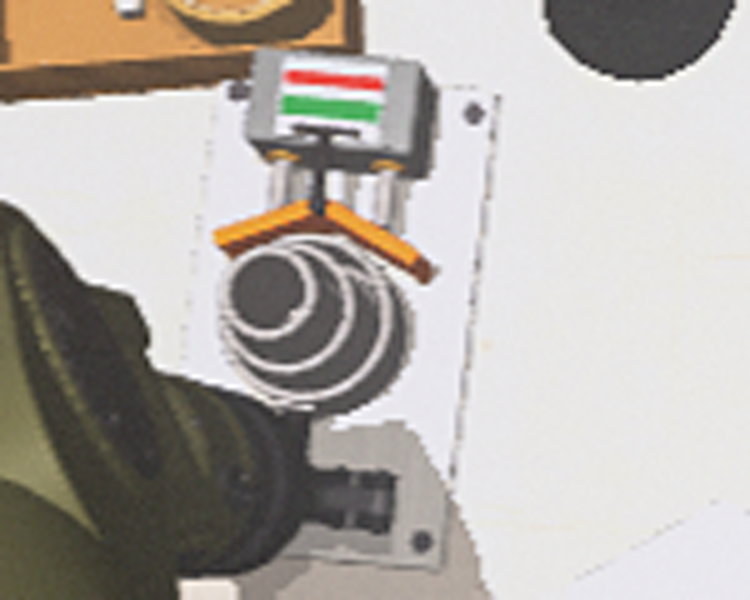

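```bash
python3 - <<'E'
from h import *
c=cal('top')
C=lambda x,y:(140+(x+.5)/5-.5,145+(y+.5)/5-.5)
q=ray(c,*C(314,322),.054);l=ray(c,*C(220,322),.054);r=ray(c,*C(408,322),.054);print(q,np.linalg.norm(l-r))
o=np.array([.557,.1764,0]);x=np.array([np.cos(.124),-np.sin(.124),0]);y=np.array([-x[1],x[0],0])
print((q-o)@x,(q-o)@y)
E
```

```text
[0.55659874 0.17434825 0.054     ] 0.08286373921247087
-0.0001444128885606276 -0.0020856262104426465
```

```bash

python3 -m crank '[{"dx":-0.004,"dy":0.0001,"dz":0.0004,"wx":0,"wy":0,"wz":0,"hand":0},{"dx":-0.004,"dy":0.0001,"dz":0.0004,"wx":0,"wy":0,"wz":0,"hand":0},{"dx":0,"dy":0,"dz":0,"wx":0,"wy":0,"wz":0,"hand":0},{"dx":0,"dy":0,"dz":0,"wx":0,"wy":0,"wz":0,"hand":0},{"dx":0,"dy":0,"dz":0,"wx":0,"wy":0,"wz":0,"hand":0}]'
python3 -m crank '[{"dx":-0.003,"dy":0,"dz":0.0003,"wx":0,"wy":0,"wz":0,"hand":0},{"dx":-0.003,"dy":0,"dz":0.0003,"wx":0,"wy":0,"wz":0,"hand":0},{"dx":0,"dy":0,"dz":0,"wx":0,"wy":0,"wz":0,"hand":0},{"dx":0,"dy":0,"dz":0,"wx":0,"wy":0,"wz":0,"hand":0},{"dx":0,"dy":0,"dz":0,"wx":0,"wy":0,"wz":0,"hand":0}]'
```

```text
time_s: 21.42
position: [0.4928, 0.1894, 0.0261]
tcp_rot: [-3.142, 0.1, 3.002]
contact_force: [-1.0, 0.8, -1.8]
opening: 0.0107
time_s: 21.83
position: [0.4966, 0.1887, 0.0257]
tcp_rot: [3.142, 0.096, 3.003]
contact_force: [-8.0, 1.2, 2.7]
opening: 0.0106
```

```bash
python3 -c "
from h import *
o=manip.get_obs();print(o['position'],o['contact_force'],o['torque'])
cv2.imwrite('pics/s16.png',cv2.resize(manip.snapshot('scene')[130:230,220:370],None,fx=5,fy=5,interpolation=cv2.INTER_CUBIC))
cv2.imwrite('pics/t16.png',cv2.resize(manip.snapshot('top')[145:245,160:260],None,fx=6,fy=6,interpolation=cv2.INTER_CUBIC))
"
```

```text
[0.4966097  0.18874638 0.02566376] [-8.01579304  1.2382168   2.66521701] [ 0.38050824  1.50374559 -0.00571531]
```

View pics/s16.png

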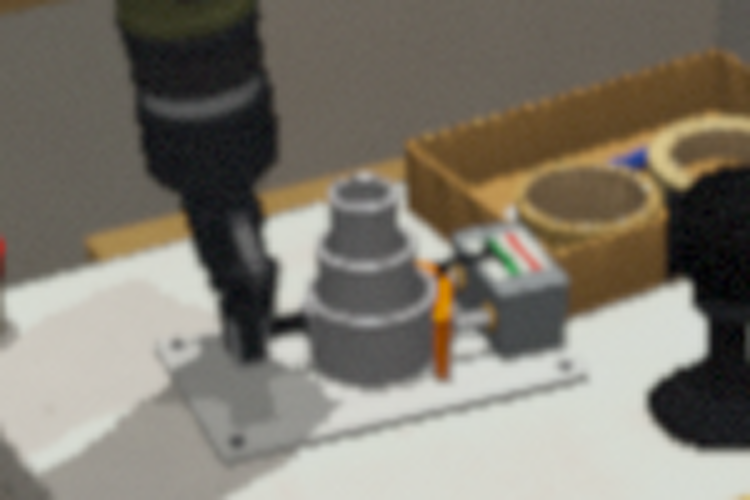

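View pics/t16.png

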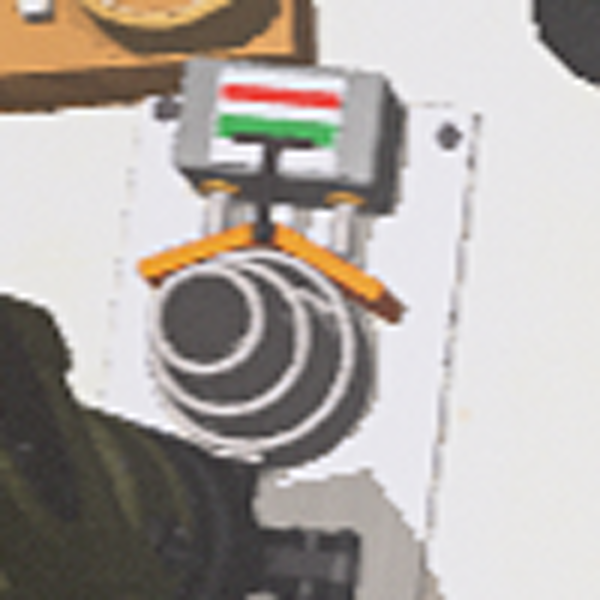

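```bash
python3 -c "
from h import *
im=manip.snapshot('top');cv2.imwrite('pics/top17.png',im)
a=cv2.imread('pics/top0.png')
f=lambda i:cv2.resize(i[150:190,185:230],None,fx=8,fy=8,interpolation=cv2.INTER_CUBIC)
cv2.imwrite('pics/p17.png',np.hstack([f(a),f(im)]))
for i in (a,im):
  hsv=cv2.cvtColor(i[150:185,185:230],cv2.COLOR_BGR2HSV)
  g=(hsv[...,0]>45)&(hsv[...,0]<75)&(hsv[...,1]>120);r=((hsv[...,0]<8)|(hsv[...,0]>172))&(hsv[...,1]>150)
  for n,m in(('g',g),('r',r)):
    v,u=np.nonzero(m);print(n,u.mean()+185,v.mean()+150,len(u))
o=manip.get_obs();print(o['position'],o['contact_force'])
"
```

```text
g 205.32758620689654 166.25862068965517 58
r 206.37142857142857 160.68571428571428 35
g 205.45652173913044 165.97826086956522 46
r 206.45454545454544 160.63636363636363 33
[0.49661854 0.18875685 0.02567624] [-8.42971846  2.00898006  2.4998762 ]
```

View pics/p17.png

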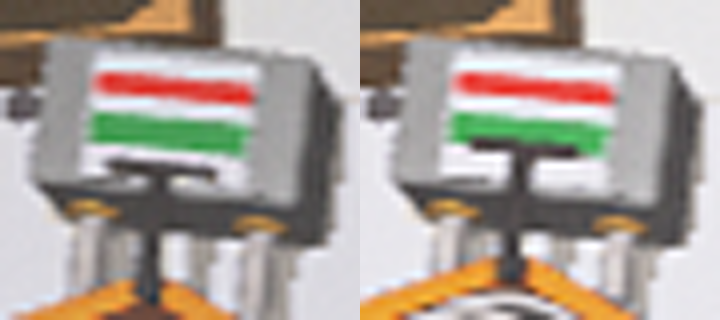

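Pointer is at the lower edge of the green (about 6–7 mm, 8 N). About 5 mm more travel is needed.

```bash

python3 -m crank '[{"dx":-0.002,"dy":0,"dz":0.0002,"wx":0,"wy":0,"wz":0,"hand":0},{"dx":-0.002,"dy":0,"dz":0.0002,"wx":0,"wy":0,"wz":0,"hand":0},{"dx":-0.002,"dy":0,"dz":0.0002,"wx":0,"wy":0,"wz":0,"hand":0},{"dx":0,"dy":0,"dz":0,"wx":0,"wy":0,"wz":0,"hand":0},{"dx":0,"dy":0,"dz":0,"wx":0,"wy":0,"wz":0,"hand":0},{"dx":0,"dy":0,"dz":0,"wx":0,"wy":0,"wz":0,"hand":0},{"dx":0,"dy":0,"dz":0,"wx":0,"wy":0,"wz":0,"hand":0}]'
python3 -c "
from h import *
im=manip.snapshot('top')
a=cv2.imread('pics/top0.png')
f=lambda i:cv2.resize(i[150:190,185:230],None,fx=8,fy=8,interpolation=cv2.INTER_CUBIC)
cv2.imwrite('pics/p18.png',np.hstack([f(a),f(im)]))
"
```

```text
time_s: 22.57
position: [0.5001, 0.1882, 0.0256]
tcp_rot: [3.141, 0.092, 3.004]
contact_force: [-16.4, 2.8, 11.3]
opening: 0.0107
```

View pics/p18.png

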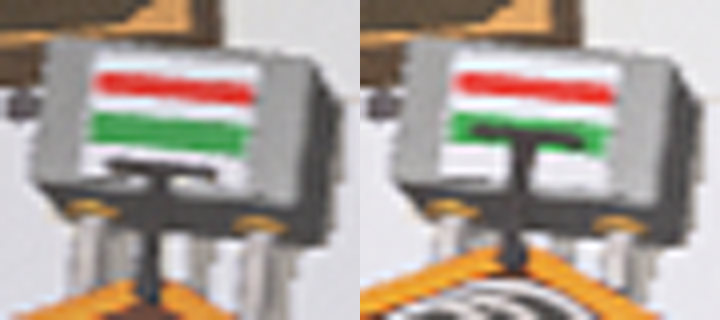

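Pointer is in the green, but the tool is also pressing down 11 N. I'll relieve that by lifting about 1.5 mm.

```bash

python3 -m crank '[{"dx":-0.0001,"dy":0,"dz":-0.0008,"wx":0,"wy":0,"wz":0,"hand":0},{"dx":-0.0001,"dy":0,"dz":-0.0007,"wx":0,"wy":0,"wz":0,"hand":0},{"dx":0,"dy":0,"dz":0,"wx":0,"wy":0,"wz":0,"hand":0},{"dx":0,"dy":0,"dz":0,"wx":0,"wy":0,"wz":0,"hand":0},{"dx":0,"dy":0,"dz":0,"wx":0,"wy":0,"wz":0,"hand":0}]'
python3 -c "
from h import *
im=manip.snapshot('top')
a=cv2.imread('pics/top0.png')
f=lambda i:cv2.resize(i[150:190,185:230],None,fx=8,fy=8,interpolation=cv2.INTER_CUBIC)
cv2.imwrite('pics/p19.png',np.hstack([f(a),f(im)]))
cv2.imwrite('pics/s19.png',cv2.resize(manip.snapshot('scene')[130:230,220:370],None,fx=5,fy=5,interpolation=cv2.INTER_CUBIC))
print(manip.get_obs()['torque'])
"
```

```text
time_s: 23.03
position: [0.5012, 0.1879, 0.0264]
tcp_rot: [-3.141, 0.094, 3.003]
contact_force: [-9.7, 1.6, -0.4]
opening: 0.0111
[0.55556119 1.98449616 0.09037169]
```

View pics/p19.png

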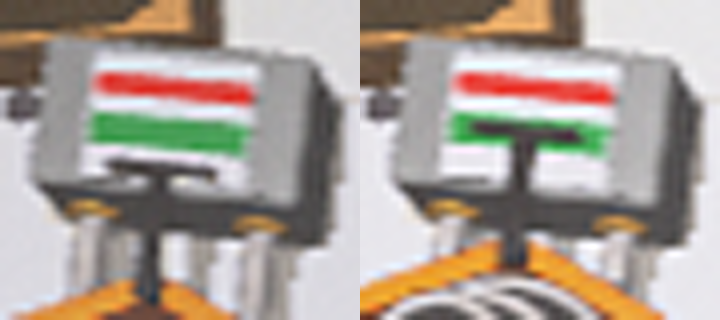

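View pics/s19.png

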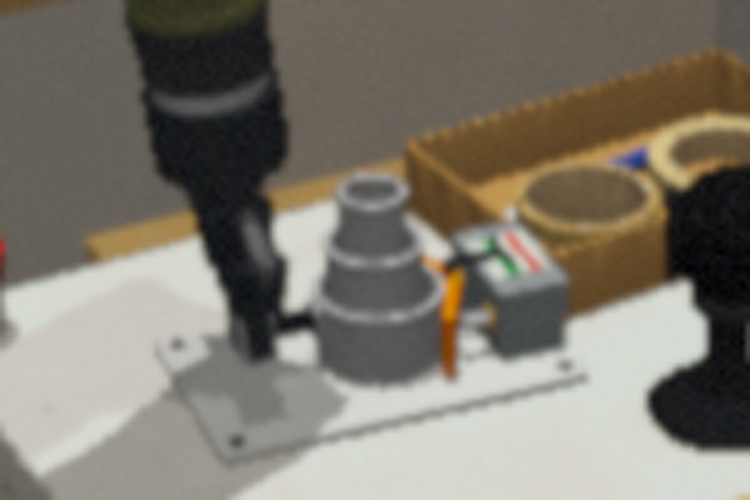

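The pointer is in the middle of the green, with 9.8 N along the push and almost no vertical load. I check it stays steady and that the bystanders haven't moved.

```bash

python3 -m crank '[{"dx":0,"dy":0,"dz":0,"wx":0,"wy":0,"wz":0,"hand":0},{"dx":0,"dy":0,"dz":0,"wx":0,"wy":0,"wz":0,"hand":0},{"dx":0,"dy":0,"dz":0,"wx":0,"wy":0,"wz":0,"hand":0},{"dx":0,"dy":0,"dz":0,"wx":0,"wy":0,"wz":0,"hand":0},{"dx":0,"dy":0,"dz":0,"wx":0,"wy":0,"wz":0,"hand":0},{"dx":0,"dy":0,"dz":0,"wx":0,"wy":0,"wz":0,"hand":0},{"dx":0,"dy":0,"dz":0,"wx":0,"wy":0,"wz":0,"hand":0},{"dx":0,"dy":0,"dz":0,"wx":0,"wy":0,"wz":0,"hand":0},{"dx":0,"dy":0,"dz":0,"wx":0,"wy":0,"wz":0,"hand":0},{"dx":0,"dy":0,"dz":0,"wx":0,"wy":0,"wz":0,"hand":0}]'
python3 -c "
from h import *
im=manip.snapshot('top');s=manip.snapshot('scene')
f=cv2.resize(im[150:190,185:230],None,fx=8,fy=8,interpolation=cv2.INTER_CUBIC)
cv2.imwrite('pics/p20.png',f);cv2.imwrite('pics/t20.png',im)
for n,i in (('top0',im),('scene0',s)):
  a=cv2.imread(f'pics/{n}.png')
  for nm,lo,hi in (('red',(173,150,120),(180,255,255)),('yellow',(22,150,120),(30,255,255)),('green',(60,80,40),(80,255,200))):
    out=[]
    for k in (a,i):
      m=cv2.inRange(cv2.cvtColor(k,cv2.COLOR_BGR2HSV),lo,hi);nn,_,st,ce=cv2.connectedComponentsWithStats(m)
      out.append([(np.round(ce[j],1).tolist(),int(st[j,4])) for j in range(1,nn) if st[j,4]>100])
    print(n,nm,out)
"
```

```text
time_s: 23.97
position: [0.5012, 0.188, 0.0264]
tcp_rot: [-3.141, 0.093, 3.003]
contact_force: [-9.2, 3.1, -1.1]
opening: 0.0107
top0 red [[], []]
top0 yellow [[([339.7, 171.7], 306)], [([339.6, 171.6], 318)]]
top0 green [[([633.1, 215.4], 272), ([492.4, 219.9], 108)], [([633.1, 214.7], 278)]]
scene0 red [[], []]
scene0 yellow [[([372.4, 235.2], 171)], [([372.4, 235.2], 171)]]
scene0 green [[([405.5, 345.2], 1349), ([556.7, 474.5], 297)], [([405.5, 345.2], 1352), ([556.7, 474.5], 296)]]
```

View pics/p20.png

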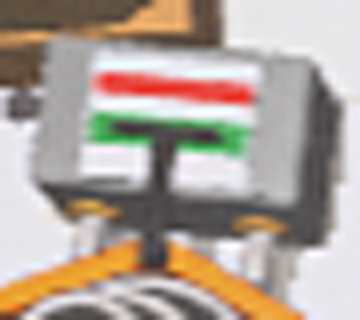

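View pics/t20.png

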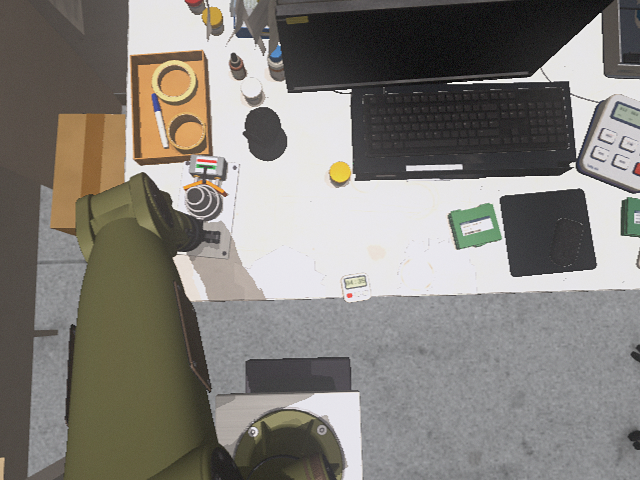

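The pointer bar stands mid-green and steady at (165,133) in the crop. The yellow cup, green box and timer haven't moved, and the red cup still shows at the left edge of the scene view.

```bash
python3 -c "
from workcell import manip
print(manip.sign_off())"
```

```text
the job is handed in; nothing more can be done
None
```

The job is handed in. The middle pot stands in the big pot and the small pot in the middle one. The gripper is still holding the big pot's handle and pressing it into the V-stop, with about 24 s of the 72 s used.

**Pointer:** it sits in the middle of the green band, at roughly 10 mm of travel as read from the top image. It showed no movement over the last second before hand-in.

**Force:** about 9.7 N along the push (world −9.2 x, +3.1 y) and about 1 N vertically. While pushing I briefly saw 16 N along with 11 N downward on the handle. I lifted 1.5 mm to remove the downward load.

**Nesting:** each pot touched down at the expected height when lowered, 0.0627 m for the middle pot and 0.0912 m for the small one at the tool tip. All three still stood upright in the pictures taken after pressing.

**Bystanders:**
- The yellow cup and green box matched their starting pixel positions.
- The timer looked unmoved, checked by eye only.
- The arm hid the red cup from the top camera and my colour check missed it. I saw it only at the edge of the scene-camera crops, so it is the least well checked.

**Disagreement:** the wrist and top cameras differed by 2 to 4 mm sideways at the fixture. I placed the pots relative to each other in the same wrist view, and the fits went in without side contact.

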